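# Strip the palm-button caps from an operator console

## Task

The operator console is to be overhauled: first push its isolator lever right over to the back, to off, then take the cap puller out of its stand, hook it under each cap that is still on the console, pull it straight up off its stem and set it down gently, dome up, on the floor of the teal tray. Use only the puller on a cap that is still on its stem, keep the bare gripper off it, and do not drop or throw one. When all the caps are in the tray, put the puller back upright in its stand, leave the isolator off and the other things on the bench where they are.

Things in the scene. Friction and masses are not known exactly. Their poses are not given: they have to be found in the camera images.
- isolator (a joint): toggle lever of the console's power isolator, angle in rad: 0 = leaning to the console's front (-x of the console, robot side), ON; 1.0 = leaning to the back (+x), OFF. It stays where it is left; about 1 N at the ball moves it.
- isolator_tip (a point): centre of the red ball (26 mm across) at the end of the isolator lever, 80 mm from the hinge. The hinge lies along the console's y, 82 mm above the bench, at console (0, +95) mm; the ball is 152 mm above the bench with the lever at 0 or 1.0, 162 mm at 0.5, and 38 mm before or behind the hinge at 0 or 1.0.
- console: grey operator console bolted to the bench, 250 (x, depth) x 260 (y, width) x 60 mm tall, origin centre of its underside, front -x. Upright stems on its top at (x, y) = (-55, -85), (-55, +5), (+55, -85), (+55, +5) mm, 16 mm tall, each with a cap or bare; the isolator lever stands at (0, +95) mm on a 70 x 50 x 25 mm block.
- puller: cap puller, 148 mm long, 95 to 155 g; origin centre of its foot, z up the handle, y from leg to leg. Cross-bar (z 55 to 65, 70 wide in y) under the handle, with two flat steel legs, 22 wide (x), 4 thick, 62 apart inside. At each leg's foot a hook, 4 thick (z 0 to 4), points inwards; 42 mm between the hooks. A half turn makes no difference. All in mm.
- puller_grip (a point): point on the axis of the puller's orange handle, 118 mm above the puller's foot. The handle is 18 (puller x) x 22 (puller y) mm thick from 64 to 148 mm above the foot, and can be gripped across either way.
- stand: loose black upright pocket on a dark steel foot, 0.6 kg, origin centre of the underside. Foot 100 (x) x 120 (y) x 5 mm; pocket 38 (x) x 80 (y) mm inside, its floor 5 mm and its rim 75 mm above the bench. The puller stands in it on its hooks, its y along the stand's y, handle sticking up.
- tray: loose teal open tray, 0.6 kg, origin centre of the underside: 210 (x) x 180 (y) mm outside, walls 4 mm thick and 25 mm high, floor 4 mm thick. It has room for four caps.
- cap_red: red palm-button cap, 40 to 65 g, may be absent. Round head 56 mm across, 16 mm thick, underside flat, on a square neck 26 mm wide and 18 mm tall. Origin: centre of the neck's lower end; z up through the dome. See the green cap for how it is held.
- cap_green: green palm-button cap, same shape as the red, may be absent. On the console each cap's neck stands on the console's top over a stem, its head's underside 18 mm above the top; sprung clips hold it with 6 to 10 N until it is 14 mm up. The puller slides sideways (along its own x), hooks between head and console, until its axis is over the cap, then lifts; the cap then rides on the hooks.
- cap_yellow: yellow palm-button cap, same shape and fit as the red and green ones; may be absent.
- cap_blue: blue palm-button cap, same shape and fit as the red and green ones; may be absent.
- cleaner: bystander: white bottle with a red top, 56 mm across, 130 mm tall, origin under its centre
- motor: bystander: small black stepper motor, 42 x 60 x 42 mm, origin under its centre
- tape: bystander: blue tape roll lying flat, 90 mm across, 24 mm tall, origin under its centre
There are look-alikes about, which are no part of the job. Leave any pink or purple look-alike of the cap_blue alone.

How it is judged:
By the outcome, as a careful person would: the job done as asked, in the order asked, and still so for the second after the job is handed in, with the robot touching nothing.
Of cap_red, cap_green, cap_yellow, cap_blue only 3 to 4 are there at a start; the rules pass over those that are not, and their reading is None.
At some moment in a run one of tray, stand may be knocked a few centimetres aside while the robot is not near it.
It also fails if it takes over 208 s, if anything falls off the work surface, if the arm or the gripper's body presses on something with over 40 N, if the wrist force passes 120 N, or if a joint passes its speed limit or range.

## Robot

A 6-joint arm with a two-finger parallel gripper is mounted at the origin on the work surface. World frame = base frame: x ahead of the robot, y to its left, z up, the work surface at z = 0. Lengths are in m, angles in rad, forces in N, time in s.
With the tool pointing down it reaches from about 0.15 to 0.775 m from the base axis. Payload 6.1 kg.
Tool frame: the origin (TCP) lies on the centre line of the jaws, within the pads' length; the fingertips stand 8 mm ahead of it and the grasp point (between the pads) lies 11 mm behind it (robot.finger_overhang is the distance from the TCP to the fingertips, in m); z points along the fingers, y is the line along which they close (so a half turn about z gives the same grasp; the last joint's range is limited). The gripper opens to 85 mm and grips with 20 to 120 N. Pads are 22 mm wide; open, the fingers measure 114 mm over their backs; the gripper's body (76 mm by 85 mm) begins 54 mm behind the grasp point. The pads swing forward as they close: fully open they stand 13 mm farther back than shut.
Start: joints at [1.15, 0.126, -0.04, 1.405, 0, 1.571], TCP at [0.214, 0.479, 0.208] pointing down, gripper open.
Joint ranges: [-2.72, 2.72], [-0.95, 1.95], [-1.27, 1.35], [-1.78, 2.02], [-1.46, 1.47], [-3.14, 3.14]. Speed limits (rad/s): [2.39, 2.39, 3.01, 3.14, 3.14, 3.14].

## Interface

Orientations are given as a unit quaternion [w, x, y, z].
In Python, from workcell import robot gives the robot as it stands.
- The arm moves only by the tool carry_out, never from a script. Its argument "deltas" is one flat list of numbers, 5 for each row, row after row: the shift along the world's x, y, z in mm, then the turn about the world's z in rad, then the opening in per cent of the stroke, from 0 (shut) to 100 (fully open). In form: [dx, dy, dz, twist, hand, dx, dy, dz, twist, hand, ...]. A call has 1 to 20 rows; each row shifts and turns the commanded pose from where the row before left it; what a row does not reach is not made up. A row lasts 1/10 s, in which the tool goes at most 50 mm and 8.59 degrees, less where a joint would pass 70% of its speed; a pose out of reach is approached as far as the arm can. A call is refused whole if a number of a shift passes 50 or a number of a turn 0.15, either way. A call with a gripper value outside its range is refused whole. The fingers move at their own pace and stop on an object; "force" is the grip in N (left out, the last holds). Time passes only in rows, so rows that do not move let the fingers close. It gives the time, the measured TCP pose, the force, the opening and the grip force at its end, in the units of the state.
- robot.get_obs(): the state, without advancing time (a new reading comes with each control period).
- robot.camera(name): name is "scene" or "top" or "wrist"; returns a dict with "frame" (384x512x3 uint8, blue, green, red), "fx", "fy", "cx", "cy" (pixels), "R" (3x3) and "t" (3): a world point X has camera coordinates R X + t. Camera axes: x right, y down, z forward; pixel columns grow to the right and rows downward; lengths in m; the calibration is good to about 2 mm. A picture is of the moment at which its call begins. There is no depth.
- robot.hand_in(): hands the job in; it is judged then, once.
The state is a dict: "clock": time; "q": joint angles; "qd": joint speeds; "joint_efforts": joint torques, N m; "position": TCP position; "eef_rot": TCP orientation; "force": force on the tool from outside, world axes, zero at the start; "wrist_torque": the same for the moment, N m; "grip_width": opening from 0.0 (shut) to 1.0 (fully open); "gripper_force": force on a finger pad.
Only numpy, scipy, OpenCV 4.12 (cv2) and the standard library are available. Lean on these libraries where they do the work, as an engineer would, in place of code of your own. Each camera call takes 0.05 s, during which the arm holds its last target. There are 200 camera calls.

## Working session

There is one attempt and no reset: what is moved stays moved. The work goes in short steps, Python scripts to look and compute and a tool call to move; the robot and the scene stay as the last step left them, time stands still between calls to the robot, and variables do not carry over. Pictures are saved under pics/ and viewed, at most 14 in all, crops included, and the job is handed in when it is done.

Besides the shell and the picture viewer there is one more tool, called after "Request:" as name(argument=value, ...) on one line, values as JSON. carry_out: Moves the arm, as the interface text tells. Its arguments: {"type":"object","properties":{"deltas":{"type":"array"},"force":{"type":"number"}},"required":["deltas"]}

```bash
mkdir -p pics; ls; cat > h.py <<'E'
import cv2,numpy as np
from workcell import robot
def snap(name,fn,crop=None,scale=1):
    c=robot.camera(name); f=c["frame"]; 
    np.savez('pics/'+fn+'.npz',frame=f,R=c["R"],t=c["t"],k=[c["fx"],c["fy"],c["cx"],c["cy"]])
    if crop: x0,y0,x1,y1=crop; f=f[y0:y1,x0:x1]
    if scale!=1: f=cv2.resize(f,None,fx=scale,fy=scale,interpolation=cv2.INTER_CUBIC)
    cv2.imwrite('pics/'+fn+'.png',f); return c
def load(fn): return np.load('pics/'+fn+'.npz')
def ray(d,u,v,z):
    fx,fy,cx,cy=d["k"]; R=d["R"];t=d["t"]
    r=R.T@np.array([(u-cx)/fx,(v-cy)/fy,1]); o=-R.T@t
    return (o+r*(z-o[2])/r[2])
def proj(d,X):
    fx,fy,cx,cy=d["k"]; p=d["R"]@np.array(X)+d["t"]; return np.array([fx*p[0]/p[2]+cx,fy*p[1]/p[2]+cy])
E
python3 - <<'E'
from h import *
import cv2
a=snap("top","top0"); b=snap("scene","sc0")
d=load("top0"); cv2.imwrite('pics/top0.png',cv2.resize(d["frame"],(800,600),interpolation=cv2.INTER_CUBIC))
for n in("top0","sc0"):
    d=load(n); print(n,-d["R"].T@d["t"],d["R"][2],d["k"])
print(robot.get_obs())
E
```

```text
pics
top0 [0.34545021 0.07275574 1.2141878 ] [ 0.14297488  0.02577112 -0.98939074] [371.85418737 371.85418737 252.43319252 190.84270835]
sc0 [ 1.14028096 -0.53979114  1.44128362] [-0.39504659  0.40051139 -0.82675802] [437.78681999 437.78681999 263.6960094  194.73333214]
{'clock': 0.1, 'q': array([ 1.14999610e+00,  1.26353321e-01, -4.04962147e-02,  1.40540282e+00,
       -9.84106744e-07,  1.57077050e+00]), 'qd': array([-3.28060190e-04, -1.55516542e-03,  2.83895329e-03, -1.68698672e-04,
        1.18432796e-04, -3.34552228e-05]), 'joint_efforts': array([ 8.41733799e-04, -4.36902916e+01,  3.53606451e+01,  1.36913307e-02,
        1.92035841e-04,  1.35562311e-05]), 'position': array([0.21429609, 0.47883819, 0.20729366]), 'eef_rot': array([-1.51574885e-04,  2.08838522e-01,  9.77949867e-01, -7.12061588e-04]), 'force': array([-0.82990059,  0.02699398, -0.17165049]), 'wrist_torque': array([ 0.07262801,  0.01863296, -0.0042455 ]), 'gripper_force': 0.0, 'grip_width': 1.0008914594916969}
```

View pics/top0.png

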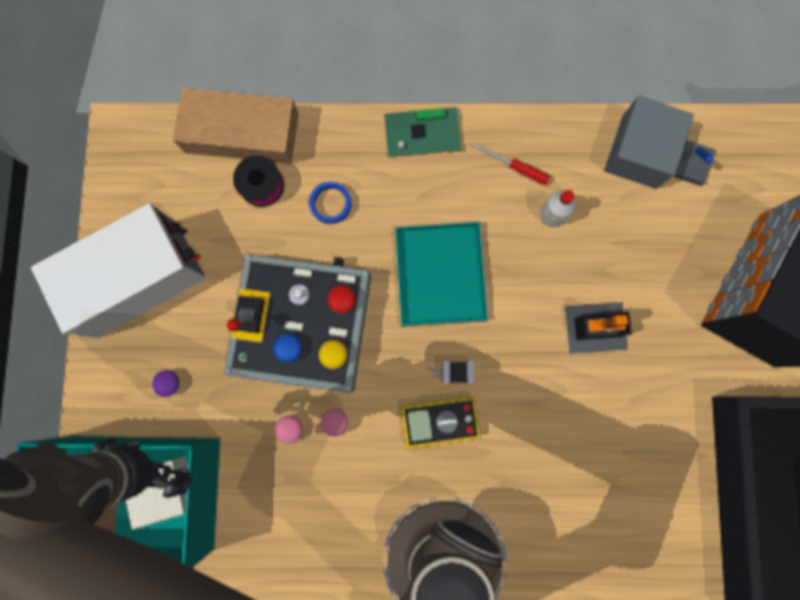

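View pics/sc0.png

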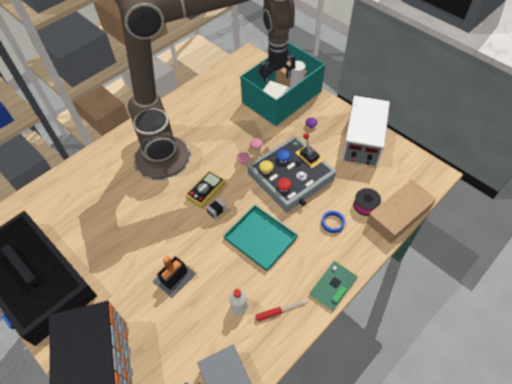

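The top picture (800x600) shows the console at about (298,322), with red (342,299), yellow (332,354) and blue (287,348) caps. One stem is bare at (299,294), and the isolator ball is at (235,324). The tray is at (441,273) and the stand with the puller at (598,327). Possible confusions for cap_blue are pink (288,430), mauve (334,423) and purple (166,383), all loose on the bench. The blue one on the console stem at (287,348) fits the description. I'll check it in a close crop.

```bash
python3 - <<'E'
from h import *
d=load("top0"); f=d["frame"]
a=cv2.resize(f[155:255,138:238],(400,400),interpolation=cv2.INTER_CUBIC)
b=cv2.resize(f[135:235,245:345],(400,400),interpolation=cv2.INTER_CUBIC)
c=cv2.resize(f[180:240,350:450],(400,240),interpolation=cv2.INTER_CUBIC)
# montage
m=np.zeros((600,800,3),np.uint8); m[:400,:400]=a; m[:400,400:]=b; m=m
s=cv2.resize(f[188:230,355:411],(266,200),interpolation=cv2.INTER_CUBIC); m[400:600,:266]=s
cv2.imwrite('pics/m0.png',m)
E
```

```text
(no output)
```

View pics/m0.png

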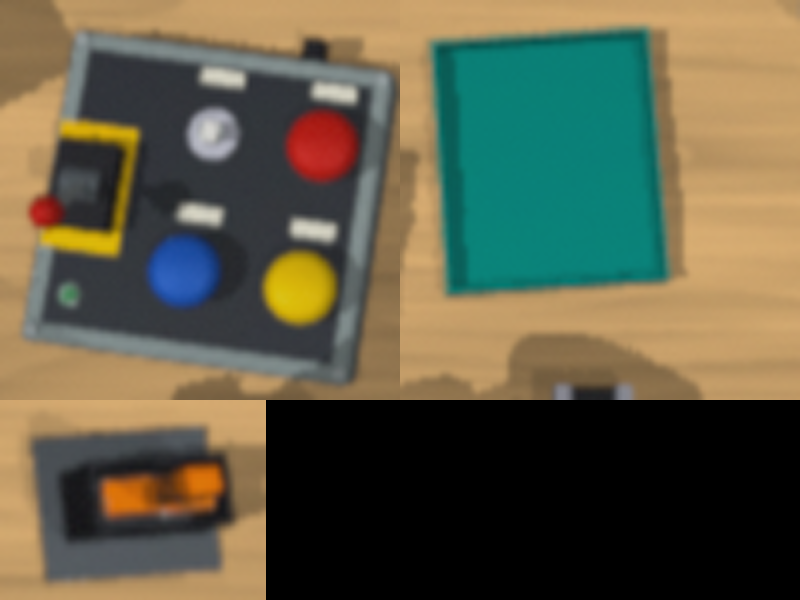

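```bash
cat >> h.py <<'E'
from scipy.optimize import least_squares
def fit(d,pts3,px,g,n=3):
    def f(p):
        c,s=np.cos(p[2]),np.sin(p[2])
        return np.concatenate([proj(d,[p[0]+c*X[0]-s*X[1],p[1]+s*X[0]+c*X[1],X[2]])-u for X,u in zip(np.array(pts3),px)])
    r=least_squares(f,g,loss='soft_l1'); return r.x,r.fun.reshape(-1,2)
E
python3 - <<'E'
from h import *
np.set_printoptions(precision=3,suppress=True)
d=load("top0")
px=np.array([[82,33],[394,75],[22,335],[352,382],[322,146],[300,288],[183,271],[213,133],[45,211]])/4+[138,155]
P=[[.125,.13,.06],[.125,-.13,.06],[-.125,.13,.06],[-.125,-.13,.06],[.055,-.085,.088],[-.055,-.085,.088],[-.055,.005,.088],[.055,.005,.07],[-.038,.095,.152]]
p,r=fit(d,P,px,[.5,.3,-.1]); print("console",p,np.abs(r).max(1))
px=np.array([[32,42],[250,30],[268,280],[48,293]])/4+[245,135]
P=[[.105,.09,.025],[.105,-.09,.025],[-.105,-.09,.025],[-.105,.09,.025]]
p,r=fit(d,P,px,[.5,.0,0]); print("tray",p,np.abs(r).max(1))
px=np.array([[32,38],[205,28],[220,168],[45,180]])/4.75+[355,188]
P=[[.05,.06,.005],[.05,-.06,.005],[-.05,-.06,.005],[-.05,.06,.005]]
p,r=fit(d,P,px,[.4,-.3,0]); print("stand",p,np.abs(r).max(1))
for z in(.153,.07): print(ray(d,205/4.75+355,80/4.75+188,z))
w=snap("wrist","w0"); D=load("w0"); o=robot.get_obs()
print("wrist cam pos rel", -D["R"].T@D["t"]-o["position"], D["R"], D["k"])
E
```

```text
console [ 0.463  0.296 -0.134] [1.892 1.073 1.09  1.58  0.502 0.158 0.29  0.321 2.958]
tray [0.571 0.007 0.069] [0.345 0.6   0.583 0.55 ]
stand [ 0.463 -0.314  0.07 ] [0.518 0.555 0.743 0.336]
[ 0.463 -0.314  0.153]
[ 0.473 -0.345  0.07 ]
wrist cam pos rel [-0.07   0.032  0.167] [[ 0.408  0.913 -0.002]
 [ 0.871 -0.388  0.303]
 [ 0.275 -0.125 -0.953]] [294.085 294.085 256.052 194.708]
```

Crop: the cap on the console is a true blue; red and yellow are clear, and the stem at (213,133) is bare. Next I move the wrist camera over the console, turning to the console's yaw.

Request:
carry_out(deltas=[0, 0, 30, 0, 100, 10, -10, 30, 0.05, 50, 30, -30, 30, 0.05, 0, 30, -30, 0, 0.05, 0, 30, -30, 0, 0.05, 0, 30, -30, 0, 0.05, 0, 30, -30, 0, 0.038, 0, 20, -20, 0, 0, 0, 0, 0, 0, 0, 0, 0, 0, 0, 0, 0], force=60)

```text
clock: 1.15
position: [0.3935, 0.2999, 0.2966]
eef_rot: [-0.0, 0.067, 0.998, -0.0]
force: [0.7, 0.6, -0.2]
grip_width: -0.0
gripper_force: 0.0
```

```bash
python3 - <<'E'
from h import *
c=snap("wrist","w1",None,1.5); print(robot.get_obs()["position"])
E
```

```text
[0.39311868 0.30037221 0.29667247]
```

View pics/w1.png

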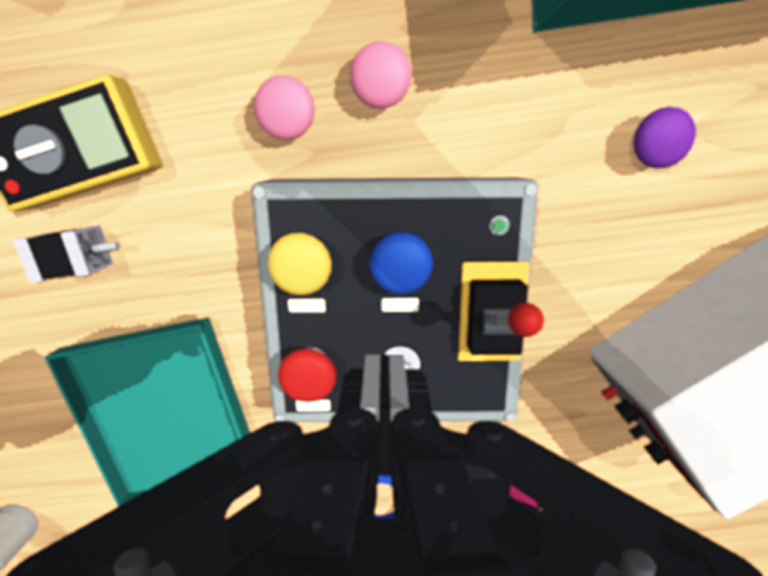

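The wrist picture shows the caps yellow (300,263), blue (402,263) and red (307,374), the isolator ball at (526,320), and the console corners at (257,187), (532,185) and (514,418).

```bash
python3 - <<'E'
from h import *
np.set_printoptions(precision=4,suppress=True)
d=load("w1")
px=np.array([[257,187],[532,185],[514,417],[300,263],[402,263],[307,374]])/1.5
P=[[-.125,-.13,.06],[-.125,.13,.06],[.125,.13,.06],[-.055,-.085,.087],[-.055,.005,.087],[.055,-.085,.087]]
p,r=fit(d,P,px,[.463,.296,-.134]); print("console",p); print(r)
x,y,t=p;c,s=np.cos(t),np.sin(t)
W=lambda a,b,z:np.array([x+c*a-s*b,y+s*a+c*b,z])
for a in np.arange(0,1.01,.25):
    k=a-.5; X=W(.08*np.sin(k),.095,.082+.08*np.cos(k)); print(a,X,proj(d,X)*1.5,proj(load("top0"),X))
print("ball seen top",45/4+138,211/4+155)
# refine cap centroids by colour
f=d["frame"]; hsv=cv2.cvtColor(f,cv2.COLOR_BGR2HSV)
for n,h0,h1,u,v in(("y",20,35,200,175),("b",105,125,268,175),("r",0,8,205,250)):
    m=cv2.inRange(hsv,(h0,120,60),(h1,255,255)); n_,l,st,ce=cv2.connectedComponentsWithStats(m)
    i=l[v,u]; print(n,ce[i],st[i], ray(d,*ce[i],.087))
for a,b in((-.055,-.085),(-.055,.005),(.055,-.085)): print(W(a,b,.087))
E
```

```text
console [ 0.4662  0.3005 -0.1445]
[[-4.0559 -5.5137]
 [ 7.7957 -2.0068]
 [ 0.9318  5.1118]
 [-0.1386  0.2219]
 [ 0.2683  0.9507]
 [-1.195   1.1568]]
0.0 [0.4419 0.4001 0.1522] [525.4981 308.4126] [148.3356 209.2214]
0.25 [0.4603 0.3974 0.1595] [525.8099 335.1794] [148.8438 202.6203]
0.5 [0.4799 0.3945 0.162 ] [523.9894 360.7493] [149.9407 195.7592]
0.75 [0.4995 0.3917 0.1595] [520.2904 382.5241] [151.5429 189.1572]
1.0 [0.5179 0.389  0.1522] [515.203  398.6485] [153.5239 183.3036]
ball seen top 149.25 207.75
y [199.3994 175.4898] [ 179  155   42   42 1427] [0.3994 0.2237 0.087 ]
b [267.0477 174.9717] [ 246  154   43   43 1448] [0.4105 0.312  0.087 ]
r [204.2122 249.7127] [ 185  232   39   35 1079] [0.5073 0.2098 0.087 ]
[0.3996 0.2243 0.087 ]
[0.4125 0.3134 0.087 ]
[0.5084 0.2085 0.087 ]
```

Request:
carry_out(deltas=[-2, 36, 0, 0, 0, 0, 35, 0, 0, 0, 0, 35, -17, 0, 0, 0, 0, -35, 0, 0, 0, 0, -35, 0, 0, 0, 0, -35, 0, 0, 0, 0, -25, 0, 0, 0, 0, 0, 0, 0, 10, -1.3, 0, 0, 0, 10, -1.3, 0, 0, 0, 10, -1.3, 0, 0, 0, 10, -1.3, 0, 0, 0, 10, -1.3, 0, 0, 0, 10, -1.3, 0, 0, 0, 10, -1.3, 0, 0, 0, 10, -1.3, 0, 0, 0, 8, -1, 0, 0, 0, 0, 0, 0, 0, 0])

```text
clock: 3.0
position: [0.4804, 0.3947, 0.1496]
eef_rot: [0.0, 0.067, 0.998, -0.0]
force: [0.1, -0.2, -0.2]
grip_width: 0.004
gripper_force: 0.0
```

Request:
carry_out(deltas=[5, -0.6, 0, 0, 0, 5, -0.6, 0, 0, 0, 0, 0, 0, 0, 0])

```text
clock: 3.3
position: [0.4897, 0.3937, 0.1498]
eef_rot: [0.0, 0.066, 0.998, 0.0]
force: [0.5, -0.3, 0.7]
grip_width: 0.003
gripper_force: 0.0
```

Request:
carry_out(deltas=[3, -0.4, 0, 0, 0, 0, 0, 0, 0, 0])

```text
clock: 3.5
position: [0.4924, 0.3933, 0.1499]
eef_rot: [0.0, 0.066, 0.998, 0.0]
force: [0.6, 0.4, -0.0]
grip_width: -0.007
gripper_force: 0.0
```

Request:
carry_out(deltas=[3, -0.4, 0, 0, 0, 0, 0, 0, 0, 0])

```text
clock: 3.7
position: [0.4956, 0.3929, 0.1499]
eef_rot: [0.0, 0.066, 0.998, 0.0]
force: [0.6, -0.7, -0.1]
grip_width: -0.001
gripper_force: 0.0
```

```bash
python3 - <<'E'
from h import *
d=snap("top","t1"); d=load("t1")
f=d["frame"]; cv2.imwrite('pics/t1.png',cv2.resize(f[130:290,100:340],(720,480),interpolation=cv2.INTER_CUBIC))
E
```

```text
(no output)
```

View pics/t1.png

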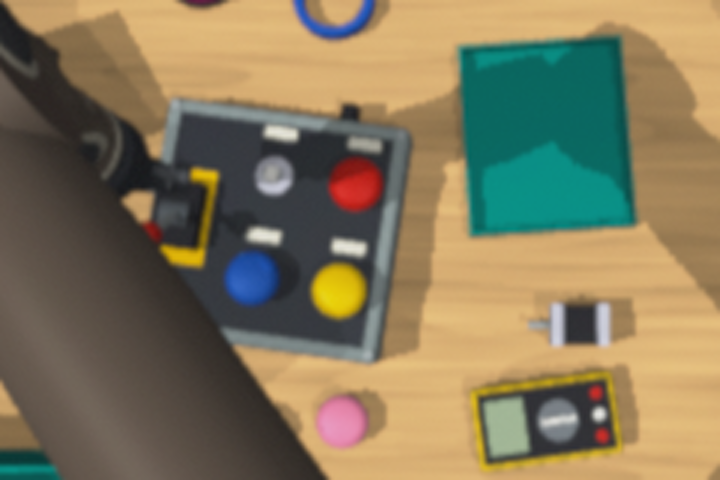

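The ball is still at the front (152,230 in the crop), so the fingers passed it. I'll triangulate it from the two views.

```bash
python3 - <<'E'
from h import *
np.set_printoptions(precision=4,suppress=True)
T=load("top0");W=load("w1");T1=load("t1")
def cen(d,u,v):
    hsv=cv2.cvtColor(d["frame"],cv2.COLOR_BGR2HSV); m=cv2.inRange(hsv,(0,130,60),(8,255,255))|cv2.inRange(hsv,(173,130,60),(180,255,255))
    n,l,st,ce=cv2.connectedComponentsWithStats(m); i=np.argmin(np.linalg.norm(ce-[u,v],axis=1)); return ce[i],st[i]
for d,g in((T,(149,207)),(W,(351,213)),(T1,(151,207))): print(cen(d,*g))
o=[(d,cen(d,*g)[0]) for d,g in((T,(149,207)),(W,(351,213)))]
r=least_squares(lambda X:np.concatenate([proj(d,X)-u for d,u in o]),[.44,.4,.15]); print(r.x,r.fun)
for z in(.15,.155,.16):print(ray(W,*o[1][1],z),ray(T,*o[0][1],z))
snap("wrist","w2"); f=load("w2")["frame"]; cv2.imwrite('pics/w2.png',f)
E
```

```text
(array([149.1509, 207.3774]), array([145, 204,   9,   8,  53], dtype=int32))
(array([350.0094, 212.6588]), array([339, 201,  23,  24, 425], dtype=int32))
(array([150.4516, 206.6774]), array([147, 204,   7,   7,  31], dtype=int32))
[0.4466 0.3967 0.161 ] [-0.4733 -0.0569 -0.1805 -0.0054]
[0.4513 0.4    0.15  ] [0.4475 0.3987 0.15  ]
[0.4492 0.3986 0.155 ] [0.447  0.3971 0.155 ]
[0.4471 0.3971 0.16  ] [0.4466 0.3956 0.16  ]
```

View pics/w2.png

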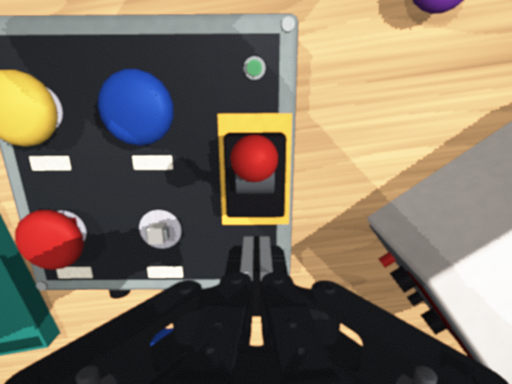

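```bash
python3 - <<'E'
from h import *
np.set_printoptions(precision=4,suppress=True)
d=load("w2"); p=robot.get_obs()["position"]; print(p, proj(d,p), proj(d,p-[0,0,.008]))
for z in(.14,.15,.16):print(ray(d,255,158,z))
hsv=cv2.cvtColor(d["frame"],cv2.COLOR_BGR2HSV)
for n,h0,h1,u,v in(("y",20,35,20,108),("b",105,125,136,107),("r",0,8,50,240),("ball",0,8,255,158)):
    m=cv2.inRange(hsv,(h0,120,60),(h1,255,255)); n_,l,st,ce=cv2.connectedComponentsWithStats(m)
    i=l[v,u]; print(n,ce[i],st[i], ray(d,*ce[i],.087))
E
```

```text
[0.4953 0.3929 0.1499] [255.9667 231.3627] [255.9768 226.1402]
[0.4516 0.3981 0.14  ]
[0.4498 0.3984 0.15  ]
[0.4479 0.3987 0.16  ]
y [ 24.8893 109.1283] [   0   69   57   78 3633] [0.4019 0.2304 0.087 ]
b [135.3548 106.5204] [  97   68   77   78 4650] [0.411 0.313 0.087]
r [ 48.3888 239.1786] [  15  210   68   60 3153] [0.5078 0.211  0.087 ]
ball [254.0375 157.8688] [ 230  134   49   48 1761] [0.4611 0.3958 0.087 ]
```

Request:
carry_out(deltas=[0, 0, 40, 0, 0, -35, 4.6, 0, 0, 0, -35, 4.6, 0, 0, 0, -35, 4.6, 0, 0, 0, 0, 0, -35, 0, 0, 0, 0, -30, 0, 0, 0, 0, 0, 0, 0, 10, -1.3, 0, 0, 0, 10, -1.3, 0, 0, 0, 10, -1.3, 0, 0, 0, 10, -1.3, 0, 0, 0, 10, -1.3, 0, 0, 0, 10, -1.3, 0, 0, 0, 10, -1.3, 0, 0, 0, 10, -1.3, 0, 0, 0, 0, 0, 0, 0, 0])

```text
clock: 5.4
position: [0.4718, 0.396, 0.1245]
eef_rot: [0.0, 0.067, 0.998, -0.0]
force: [-0.7, 0.2, 0.1]
grip_width: -0.002
gripper_force: 0.0
```

Request:
carry_out(deltas=[6, -0.8, 0, 0, 0, 6, -0.8, 0, 0, 0, 6, -0.8, 0, 0, 0, 0, 0, 0, 0, 0])

```text
clock: 5.8
position: [0.4891, 0.3938, 0.1247]
eef_rot: [0.0, 0.067, 0.998, -0.0]
force: [0.3, 0.3, -0.4]
grip_width: 0.0
gripper_force: 0.0
```

```bash
python3 - <<'E'
from h import *
print(robot.finger_overhang)
snap("wrist","w3"); f=load("w3")["frame"]; cv2.imwrite('pics/w3.png',f)
E
```

```text
0.008
```

View pics/w3.png

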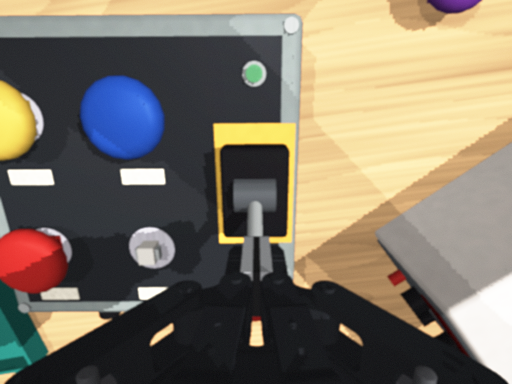

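Request:
carry_out(deltas=[5, -0.6, 0, 0, 0, 5, -0.6, 0, 0, 0, 0, 0, 0, 0, 0])

```text
clock: 6.15
position: [0.4925, 0.3934, 0.1248]
eef_rot: [-0.006, 0.065, 0.998, 0.001]
force: [-20.6, 2.5, 5.6]
grip_width: -0.002
gripper_force: 10.3
```

Request:
carry_out(deltas=[4, -0.5, 0, 0, 0, 0, 0, 0, 0, 0])

```text
clock: 6.35
position: [0.4928, 0.3934, 0.1248]
eef_rot: [-0.009, 0.064, 0.998, 0.001]
force: [-32.8, 3.0, 11.9]
grip_width: -0.002
gripper_force: 16.3
```

Request:
carry_out(deltas=[3, -0.4, 0, 0, 0, 0, 0, 0, 0, 0])

```text
clock: 6.55
position: [0.493, 0.3934, 0.1248]
eef_rot: [-0.011, 0.064, 0.998, 0.001]
force: [-41.8, 4.2, 14.7]
grip_width: 0.0
gripper_force: 20.9
```

The lever is at its stop (off). I back off and move over to the stand.

Request:
carry_out(deltas=[-15, 2, 0, 0, 0, -25, 3, 10, 0, 0, -10, 0, 45, 0, 50, 0, 0, 45, 0, 100, 0, 0, 45, 0, 100, 0, -40, 20, 0.05, 100, 0, -45, 0, 0.05, 100, 0, -45, 0, 0.05, 100, 0, -45, 0, 0.054, 100, 0, -45, 0, 0, 100, 0, -45, 0, 0, 100, 0, -45, 0, 0, 100, 0, -45, 0, 0, 100, 0, -45, 0, 0, 100, 0, -45, 0, 0, 100, 0, -45, 0, 0, 100, 0, -45, 0, 0, 100, 0, -45, 0, 0, 100, 0, -45, 0, 0, 100])

```text
clock: 8.45
position: [0.4551, -0.2303, 0.2904]
eef_rot: [0.001, -0.036, 0.999, -0.0]
force: [0.7, 1.2, -0.1]
grip_width: 1.0
gripper_force: 0.0
```

Request:
carry_out(deltas=[-5, -45, 0, 0, 100, -5, -45, 0, 0, 100, 0, 0, 0, 0, 100, 0, 0, 0, 0, 100])

```text
clock: 8.85
position: [0.445, -0.3193, 0.2896]
eef_rot: [-0.0, -0.034, 0.999, 0.0]
force: [-0.2, 1.0, -0.4]
grip_width: 1.002
gripper_force: 0.0
```

```bash
python3 - <<'E'
from h import *
print(robot.get_obs()["position"])
snap("wrist","w4",None,1.5); snap("top","t4")
f=load("t4")["frame"]; cv2.imwrite('pics/t4.png',cv2.resize(f[140:260,120:420],(800,320),interpolation=cv2.INTER_CUBIC))
a=cv2.imread('pics/w4.png'); a=cv2.resize(a,None,fx=.5,fy=.5) if 0 else a
m=np.zeros((600,800,3),np.uint8); m[:320]=cv2.imread('pics/t4.png'); m[320:,:373]=cv2.resize(load("w4")["frame"],(373,280)); cv2.imwrite('pics/m4.png',m)
E
```

```text
[ 0.44496777 -0.31933679  0.2895968 ]
```

View pics/w4.png

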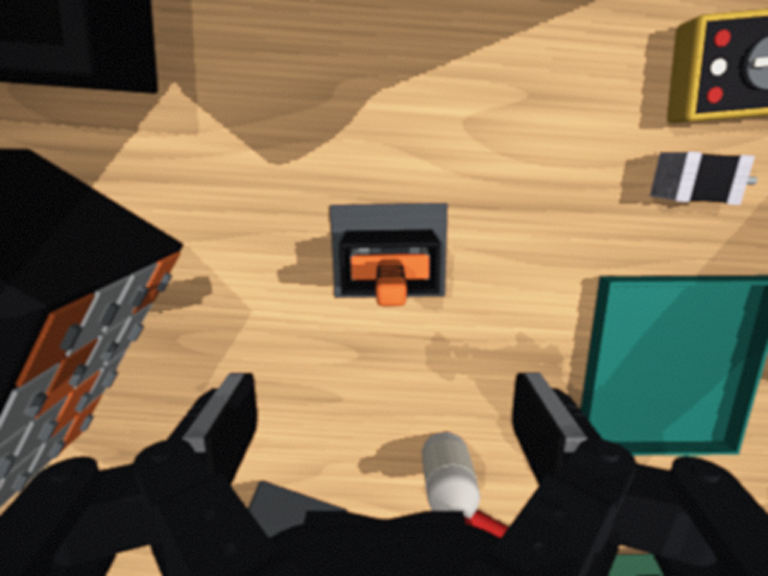

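The wrist picture shows the puller's handle top at (392,293), its orange cross-bar at (351..431, 265), and the stand foot's front corners at (330,206) and (447,203).

```bash
python3 - <<'E'
from h import *
np.set_printoptions(precision=4,suppress=True)
d=load("w4")
P=lambda u,v,z:ray(d,u/1.5,v/1.5,z)
print("handle top",P(391,292,.153)); print("bar ends",P(351,266,.07),P(430,265,.07))
px=np.array([[330,206],[447,203],[446,296],[335,297]])/1.5
p,r=fit(d,[[-.05,-.06,.005],[-.05,.06,.005]],px[:2],[.46,-.31,.07]);print("stand",p)
for u,v in((341,234),(439,234)): print("rim front",P(u,v,.075))
print("tcp px",proj(d,robot.get_obs()["position"])*1.5)
E
```

```text
handle top [ 0.4639 -0.3131  0.153 ]
bar ends [ 0.468  -0.3478  0.07  ] [ 0.4621 -0.2768  0.07  ]
stand [ 0.4681 -0.3122  0.095 ]
rim front [ 0.4387 -0.3575  0.075 ]
rim front [ 0.4327 -0.2724  0.075 ]
tcp px [388.1847 348.9896]
```

View pics/m4.png

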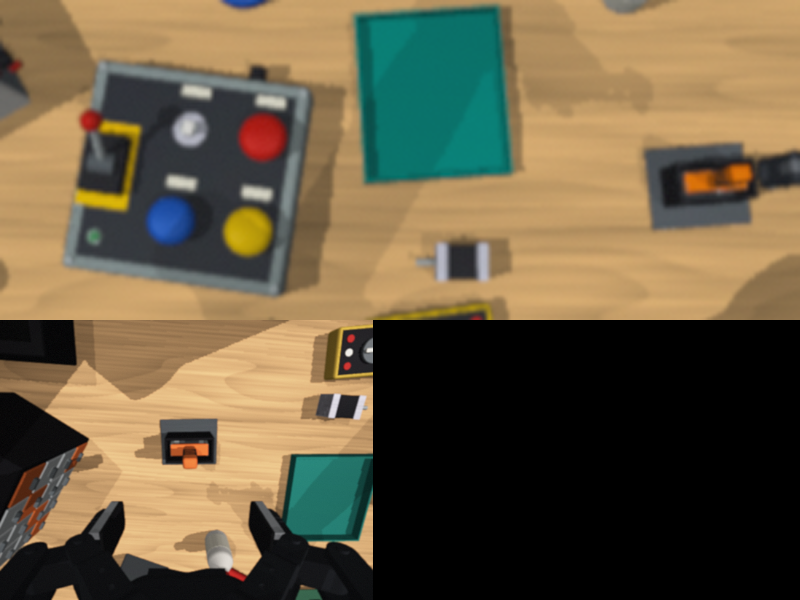

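The lever now leans back, at (90,120) in the top crop. The fingertips in the picture look farther back than nominal, so I go down with a check.

Request:
carry_out(deltas=[10, 3, 0, 0, 60, 9, 3.3, -20, 0.005, 60, 0, 0, -40, 0, 60, 0, 0, -40, 0, 60, 0, 0, -40, 0, 60, 0, 0, -34, 0, 60, 0, 0, 0, 0, 60, 0, 0, 0, 0, 60])

```text
clock: 9.75
position: [0.4649, -0.3109, 0.1167]
eef_rot: [-0.0, -0.039, 0.999, 0.0]
force: [0.3, 0.0, 0.8]
grip_width: 0.602
gripper_force: 0.0
```

```bash
python3 - <<'E'
from h import *
print(robot.get_obs()["position"],robot.get_obs()["grip_width"])
snap("wrist","w5"); a=load("w5")["frame"]; snap("scene","s5"); b=load("s5")["frame"]
m=np.zeros((600,800,3),np.uint8); m[:300,:400]=cv2.resize(a,(400,300)); m[300:,:400]=cv2.resize(a[150:300,156:356],(400,300),interpolation=cv2.INTER_CUBIC)
m[:400,400:]=cv2.resize(b[220:320,125:225],(400,400),interpolation=cv2.INTER_CUBIC)
cv2.imwrite('pics/m5.png',m)
d=load("w5"); p=robot.get_obs()["position"]; print(proj(d,p),proj(d,[.464,-.313,.153])); e=load("s5"); print(proj(e,p),proj(e,[.464,-.313,.153]))
E
```

```text
[ 0.46492827 -0.31085018  0.11666021] 0.602215835783911
[254.0333037  234.08295651] [252.08894092 260.07584352]
[167.76524664 261.65486984] [165.18660802 256.81692147]
```

View pics/m5.png

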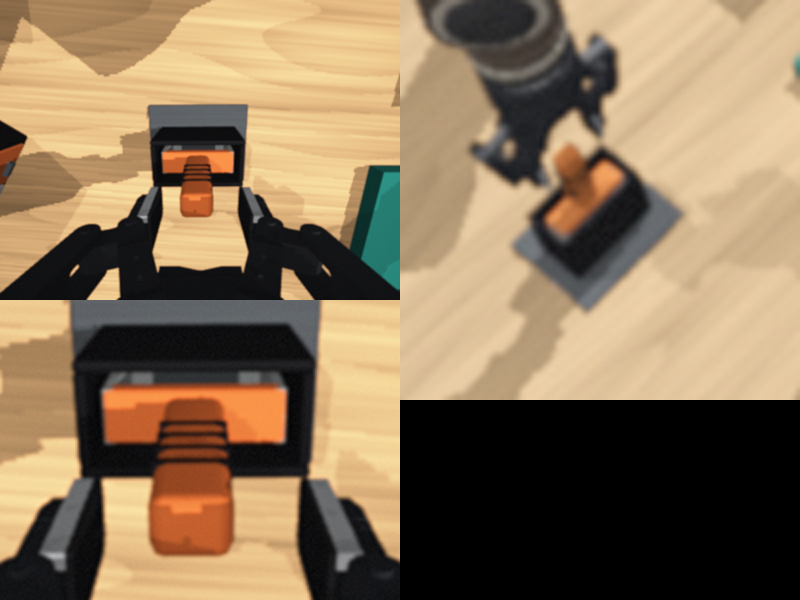

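```bash
python3 - <<'E'
from h import *
d=load("w5"); p=robot.get_obs()["position"]
for z in(.09,.1,.11,.12,.13,.14,.15,.16):
    print(z,[proj(d,[p[0]-.011,p[1]+s,z]).round(0) for s in(-.03,-.0255,.0255)], proj(d,[.464-.009,-.313,z]).round(0))
E
```

```text
0.09 [array([212., 199.]), array([219., 199.]), array([292., 205.])] [254. 202.]
0.1 [array([210., 204.]), array([217., 204.]), array([294., 210.])] [254. 207.]
0.11 [array([208., 209.]), array([215., 209.]), array([296., 215.])] [254. 212.]
0.12 [array([205., 215.]), array([213., 215.]), array([298., 222.])] [254. 218.]
0.13 [array([202., 221.]), array([210., 222.]), array([300., 228.])] [254. 225.]
0.14 [array([199., 229.]), array([207., 229.]), array([303., 236.])] [254. 233.]
0.15 [array([195., 237.]), array([204., 238.]), array([306., 245.])] [254. 241.]
0.16 [array([191., 246.]), array([201., 247.]), array([309., 255.])] [253. 251.]
```

Tips measure about z 0.145 at TCP 0.117. So I count the tips as 28 mm behind the reported TCP, go down 37 mm more, and grip.

Request:
carry_out(deltas=[0, -2, -17, 0, 60, 0, 0, -20, 0, 60, 0, 0, 0, 0, 30, 0, 0, 0, 0, 20, 0, 0, 0, 0, 10, 0, 0, 0, 0, 10, 0, 0, 0, 0, 10], force=80)

```text
clock: 10.55
position: [0.4653, -0.3144, 0.0806]
eef_rot: [0.001, -0.038, 0.999, -0.001]
force: [-0.8, 1.5, 6.7]
grip_width: 0.244
gripper_force: 78.9
```

Request:
carry_out(deltas=[0, 0, 5, 0, 10, 0, 0, 10, 0, 10, 0, 0, 0, 0, 10])

```text
clock: 10.85
position: [0.465, -0.3144, 0.0955]
eef_rot: [0.001, -0.038, 0.999, -0.001]
force: [1.1, -0.1, -1.6]
grip_width: 0.247
gripper_force: 78.2
```

Request:
carry_out(deltas=[0, 0, 30, 0, 10, 0, 0, 40, 0, 10, 0, 0, 40, 0, 10, 0, 0, 40, 0, 10, -8, 40, 15, -0.02, 10, -8, 40, 0, -0.02, 10, -8, 40, 0, -0.02, 10, -8, 40, 0, -0.02, 10, -9, 40, 0, -0.02, 10, -9, 40, 0, -0.02, 10, -9, 40, 0, -0.02, 10, -9, 40, 0, -0.02, 10, -9, 40, 0, -0.02, 10, -9, 40, 0, -0.02, 10, -9, 40, 0, -0.006, 10, -9, 40, 0, 0, 10, -8, 40, 0, 0, 10, -5, 24, 0, 0, 10])

```text
clock: 12.65
position: [0.3464, 0.2324, 0.2589]
eef_rot: [0.0, 0.064, 0.998, 0.0]
force: [1.0, -0.5, -1.3]
grip_width: 0.248
gripper_force: 78.9
```

Request:
carry_out(deltas=[0, 0, -30, 0, 10, 0, 0, -30, 0, 10, 0, 0, -15, 0, 10, 0, 0, 0, 0, 10, 0, 0, 0, 0, 10])

```text
clock: 13.15
position: [0.3473, 0.2301, 0.1844]
eef_rot: [0.0, 0.065, 0.998, 0.0]
force: [-0.1, -1.3, -1.0]
grip_width: 0.245
gripper_force: 79.1
```

```bash
python3 - <<'E'
from h import *
np.set_printoptions(precision=4,suppress=True)
print(robot.get_obs()["position"])
snap("wrist","w6",None,1.5); d=load("w6")
hsv=cv2.cvtColor(d["frame"],cv2.COLOR_BGR2HSV)
for n,h0,h1 in(("y",20,35),("b",105,125),("r",0,6)):
    m=cv2.inRange(hsv,(h0,130,60),(h1,255,255)); n_,l,st,ce=cv2.connectedComponentsWithStats(m)
    for i in range(1,n_):
        if st[i][4]>300: print(n,ce[i],st[i], ray(d,*ce[i],.086))
E
```

```text
[0.3473 0.2301 0.1844]
y [ 81.3339 120.1117] [   0   70  131  115 2884] [0.267  0.0862 0.086 ]
y [411.939  249.8846] [ 384  233   67   67 1196] [0.4324 0.377  0.086 ]
b [346.2191 237.3875] [ 318  212   58   51 2346] [0.4101 0.312  0.086 ]
r [256.3664 336.4899] [232 326  50  21 696] [0.5193 0.2081 0.086 ]
```

View pics/w6.png

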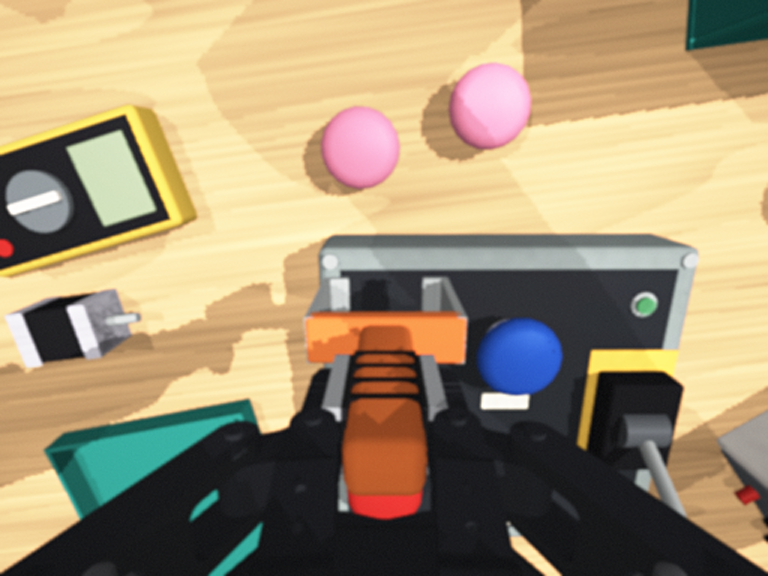

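The wrist picture shows the puller's hooks at (338,292) and (435,292) over the console, with yellow hidden behind the cross-bar and blue at (519,356). I'll check the puller's lateral offset against the cap line.

```bash
python3 - <<'E'
from h import *
np.set_printoptions(precision=4,suppress=True)
d=load("w6"); p=robot.get_obs()["position"]; e=np.array([.1296,.9916]); ex=np.array([.9916,-.1296])
q=robot.get_obs()["eef_rot"]; print("toolyaw",2*np.arctan2(q[2],q[1])-np.pi)
f=lambda u,v,z:ray(d,u/1.5,v/1.5,z)[:2]
for n,u,v,z in(("bar L",306,318,.1738),("bar R",464,318,.1738),("barbotL",307,360,.1638),("hookL in",349,283,.1128),("hookR in",424,283,.1128),("hookL out",331,282,.1128),("hookR out",443,282,.1128)):
    X=f(u,v,z); print(n,X,"lat",X@e,"x",X@ex)
print("tcp",p[:2]@e,p[:2]@ex)
g=cv2.resize(d["frame"][150:270,190:320],(780,720)); g=g[:600]; cv2.imwrite('pics/w6b.png',g)
E
```

```text
toolyaw -0.12994489591226177
bar L [0.3342 0.198 ] lat 0.23960943117564182 x 0.3057735200066392
bar R [0.343  0.2653] lat 0.3074986540633358 x 0.3056937750023741
barbotL [0.3586 0.1922] lat 0.23707855480115325 x 0.33063962220137233
hookL in [0.3383 0.2113] lat 0.2533793029818472 x 0.3080653577059247
hookR in [0.3437 0.2532] lat 0.29560959834157474 x 0.3080177053093131
hookL out [0.3364 0.2014] lat 0.24326364000890466 x 0.3074902416339142
hookR out [0.3445 0.2639] lat 0.30628243781871783 x 0.3074192127409743
tcp 0.27343845334872185 0.3149617646298263
```

View pics/w6b.png

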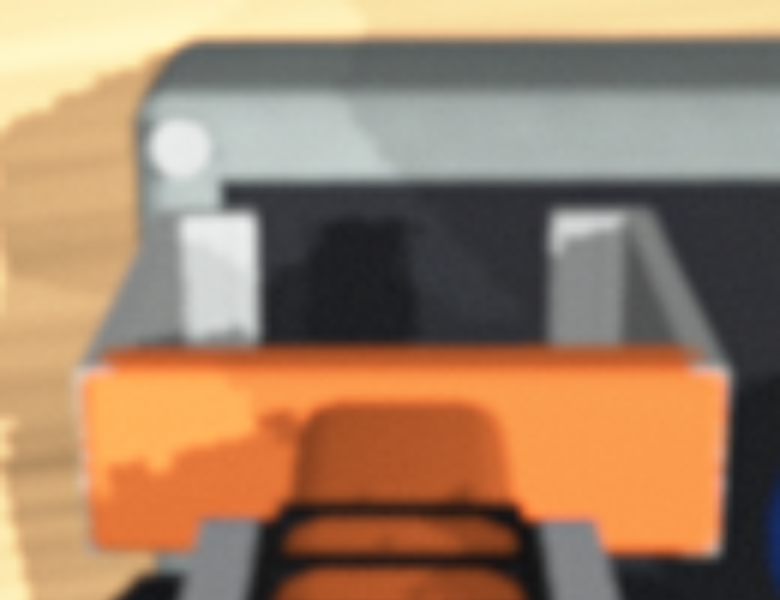

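Request:
carry_out(deltas=[0, -0.5, -20, 0, 10, 0, 0, -15, 0, 10, 0, 0, -7, 0, 10, 0, 0, 0, 0, 10, 8, -1, 0, 0, 10, 8, -1.1, 0, 0, 10, 8, -1, 0, 0, 10, 0, 0, 0, 0, 10])

```text
clock: 14.0
position: [0.3728, 0.2266, 0.1422]
eef_rot: [0.0, 0.065, 0.998, 0.0]
force: [0.1, 0.7, -1.3]
grip_width: 0.246
gripper_force: 79.4
```

Request:
carry_out(deltas=[8, -1.1, 0, 0, 10, 8, -1, 0, 0, 10, 8, -1.1, 0, 0, 10, 0, 0, 0, 0, 10])

```text
clock: 14.4
position: [0.3964, 0.2232, 0.1417]
eef_rot: [0.0, 0.065, 0.998, -0.0]
force: [0.6, -0.5, -1.9]
grip_width: 0.248
gripper_force: 79.4
```

```bash
python3 - <<'E'
from h import *
d=robot.get_obs(); print(d["position"],d["force"])
snap("wrist","w7"); a=load("w7")["frame"]; snap("scene","s7"); b=load("s7")["frame"]
m=np.zeros((600,800,3),np.uint8); m[:300,:400]=cv2.resize(a,(400,300)); m[300:,:400]=cv2.resize(a[150:270,176:336],(400,300),interpolation=cv2.INTER_CUBIC)
m[:400,400:]=cv2.resize(b[120:220,230:330],(400,400),interpolation=cv2.INTER_CUBIC)
cv2.imwrite('pics/m7.png',m)
E
```

```text
[0.39640525 0.22324398 0.1417292 ] [ 0.58258028 -0.45518047 -1.9159823 ]
```

View pics/m7.png

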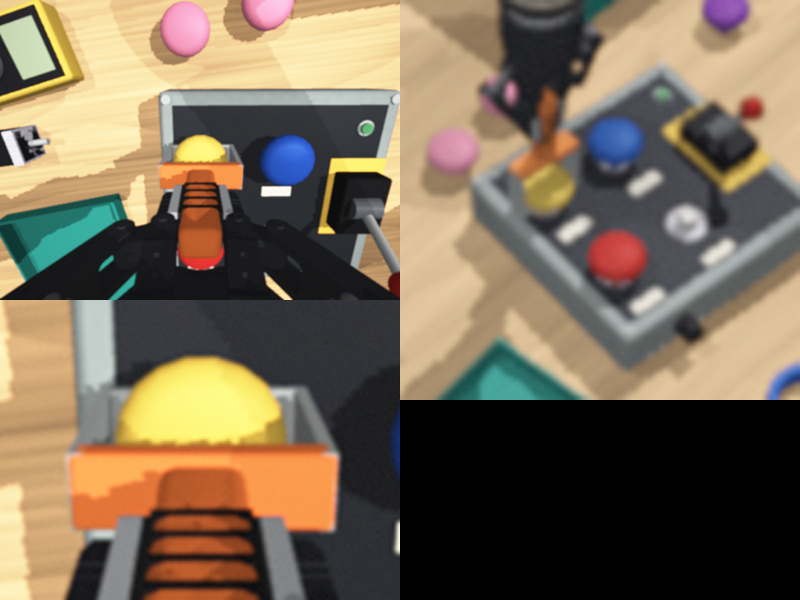

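The cap sits centred between the legs (cap centre col 202, bar centre 203 in the crop). Now I lift.

Request:
carry_out(deltas=[0, 0, 4, 0, 10, 0, 0, 4, 0, 10, 0, 0, 4, 0, 10, 0, 0, 4, 0, 10, 0, 0, 4, 0, 10, 0, 0, 5, 0, 10, 0, 0, 5, 0, 10, 0, 0, 5, 0, 10, 0, 0, 5, 0, 10, 0, 0, 10, 0, 10, 0, 0, 10, 0, 10, 0, 0, 0, 0, 10])

```text
clock: 15.7
position: [0.3961, 0.2238, 0.2038]
eef_rot: [0.001, 0.065, 0.998, 0.001]
force: [-0.8, 0.5, -2.1]
grip_width: 0.247
gripper_force: 79.4
```

```bash
python3 - <<'E'
from h import *
np.set_printoptions(precision=4,suppress=True)
d=robot.get_obs(); print(d["position"],d["force"])
snap("top","t8"); b=load("t8")
D=b
f=b["frame"]; hsv=cv2.cvtColor(f,cv2.COLOR_BGR2HSV)
m=cv2.inRange(hsv,(80,120,60),(95,255,255)); m[:, :230]=0
n,l,st,ce=cv2.connectedComponentsWithStats(m)
for i in range(1,n):
    if st[i][4]>300:print(st[i],ce[i],cv2.minAreaRect(np.argwhere(l==i)[:,::-1].astype(np.float32)))
a=snap("wrist","w8")["frame"]
M=np.zeros((600,800,3),np.uint8); M[:300,:400]=cv2.resize(a,(400,300)); M[300:,:]=cv2.resize(f[130:242,128:428],(800,300),interpolation=cv2.INTER_CUBIC)
s=snap("scene","s8")["frame"]; M[:300,400:]=cv2.resize(s[110:210,220:353],(400,300),interpolation=cv2.INTER_CUBIC)
cv2.imwrite('pics/m8.png',M)
E
```

```text
[0.3961 0.2238 0.2038] [-0.7785  0.4867 -2.0892]
[ 254  143   57   65 3334] [281.7723 175.102 ] ((281.8009033203125, 175.01329040527344), (61.8626708984375, 54.013431549072266), 86.18592071533203)
```

View pics/m8.png

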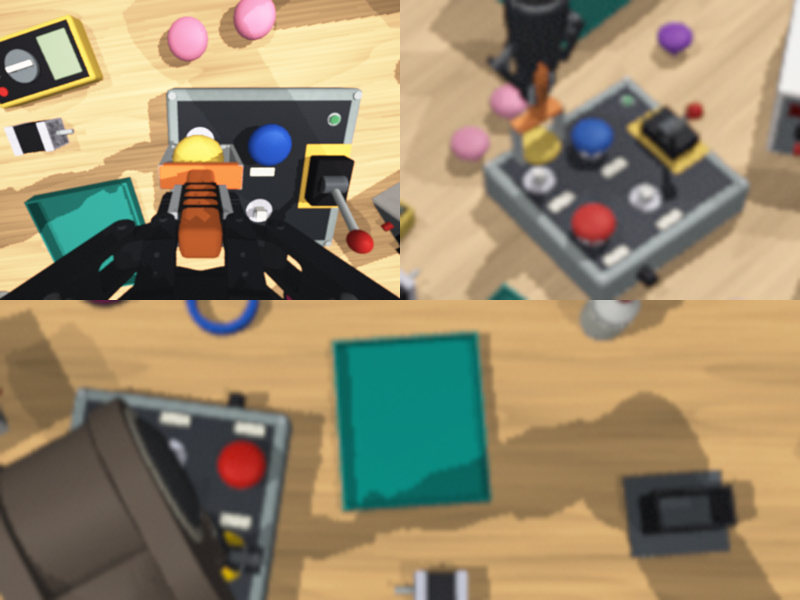

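Cap yellow is on the hooks, clear of its bare stem, and the tray looks unmoved. That was the 14th picture, so from here on I measure by image code only.

```bash
cat >> h.py <<'E'
def locate(d,hsvlo,hsvhi,roi,half,z,g):
    x0,y0,x1,y1=roi; m=np.zeros(d["frame"].shape[:2],np.uint8)
    m[y0:y1,x0:x1]=cv2.inRange(cv2.cvtColor(d["frame"],cv2.COLOR_BGR2HSV),hsvlo,hsvhi)[y0:y1,x0:x1]
    m=cv2.morphologyEx(m,cv2.MORPH_OPEN,np.ones((3,3)))
    c=max(cv2.findContours(m,cv2.RETR_EXTERNAL,cv2.CHAIN_APPROX_NONE)[0],key=cv2.contourArea)
    b=cv2.boxPoints(cv2.minAreaRect(c))
    W=np.array([ray(d,u,v,z)[:2] for u,v in b]); ctr=W.mean(0)
    e=W-np.roll(W,1,0); L=np.linalg.norm(e,axis=1)
    i=np.argmax(np.abs(e[:,0])/L); t=np.arctan2(e[i,1],e[i,0]); t=(t+np.pi/2)%np.pi-np.pi/2
    return ctr,t,L[:2]
def tray(n): return locate(load(n),(80,120,40),(95,255,255),(225,110,345,260),None,.025,None)
E
python3 - <<'E'
from h import *
np.set_printoptions(precision=4,suppress=True)
for n in("top0","t4","t8"): print(tray(n))
d=load("t8"); px=np.array([[333,42],[476,33],[490,200],[344,210]])/2.6667+[128,130]
P=[[.105,.09,.025],[.105,-.09,.025],[-.105,-.09,.025],[-.105,.09,.025]]
p,r=fit(d,P,px,[.5,.0,0]); print("tray",p)
px=np.array([[622,179],[722,171],[732,249],[632,257]])/2.6667+[128,130]
P=[[.05,.06,.005],[.05,-.06,.005],[-.05,-.06,.005],[-.05,.06,.005]]
p,r=fit(d,P,px,[.4,-.3,0]); print("stand",p,np.abs(r).max())
E
```

```text
(array([0.5717, 0.0087]), np.float64(0.05823836238877522), array([0.2041, 0.1786]))
(array([0.5717, 0.0086]), np.float64(0.05823837377907015), array([0.2041, 0.1784]))
(array([0.5715, 0.0093]), np.float64(0.058393295296948367), array([0.2043, 0.1773]))
tray [0.5702 0.0086 0.0771]
stand [ 0.4618 -0.3154  0.0901] 0.8179384203921245
```

Request:
carry_out(deltas=[0, 0, 10, 0, 10, 0, 0, 12, 0, 10, 8, -6, 0, 0, 10, 14, -10, 0, 0.015, 10, 18, -13.6, 0, 0.02, 10, 18, -13.6, 0, 0.02, 10, 18, -13.6, 0, 0.02, 10, 18, -13.6, 0, 0.02, 10, 18, -13.6, 0, 0.02, 10, 18, -13.6, 0, 0.02, 10, 18, -13.6, 0, 0.02, 10, 18, -13.6, 0, 0.02, 10, 18, -13.6, 0, 0.015, 10, 18, -13.6, 0, 0.005, 10, 14, -10, 0, 0, 10, 8, -6, 0, 0, 10, 0, 0, 0, 0, 10, 0, 0, 0, 0, 10])

```text
clock: 17.65
position: [0.6191, 0.0553, 0.2237]
eef_rot: [-0.0, -0.032, 0.999, 0.0]
force: [-0.4, -0.7, -0.6]
grip_width: 0.246
gripper_force: 79.4
```

```bash
cat >> h.py <<'E'
def blobs(d,zs,minA=150):
    hsv=cv2.cvtColor(d["frame"],cv2.COLOR_BGR2HSV)
    for n,h0,h1 in(("y",22,33),("b",106,122),("r",0,6)):
        m=cv2.inRange(hsv,(h0,150,60),(h1,255,255)); n_,l,st,ce=cv2.connectedComponentsWithStats(m)
        for i in range(1,n_):
            if st[i][4]>minA: print(n,ce[i].round(1),st[i],[ray(d,*ce[i],z)[:2].round(4) for z in zs])
def yaw():
    q=robot.get_obs()["eef_rot"]; t=2*np.arctan2(q[2],q[1])-np.pi; return (t+np.pi/2)%np.pi-np.pi/2
E
python3 - <<'E'
from h import *
p=robot.get_obs()["position"];print(p,yaw())
snap("wrist","w9");d=load("w9"); blobs(d,[p[2]-.0756+.012]); snap("top","t9"); print(tray("t9"))
E
```

```text
[0.61909097 0.05528172 0.22367041] 0.06494955080469333
y [252.3 193.5] [222 172  64  35 987] [array([0.6145, 0.0517])]
b [386.7 247.8] [ 353  218   67   60 1805] [array([0.6562, 0.1717])]
r [421.6  76.3] [ 392   46   60   61 2833] [array([0.5171, 0.1693])]
r [ 86.4 273.9] [  55  255   65   40 1126] [array([ 0.6998, -0.0922])]Traceback (most recent call last):
  File "<stdin>", line 3, in <module>
  File "h.py", line 32, in tray
    def tray(n): return locate(load(n),(80,120,40),(95,255,255),(225,110,345,260),None,.025,None)
                        ~~~~~~^^^^^^^^^^^^^^^^^^^^^^^^^^^^^^^^^^^^^^^^^^^^^^^^^^^^^^^^^^^^^^^^^^^
  File "h.py", line 26, in locate
    c=max(cv2.findContours(m,cv2.RETR_EXTERNAL,cv2.CHAIN_APPROX_NONE)[0],key=cv2.contourArea)
ValueError: max() iterable argument is empty
```

```bash
cat >> h.py <<'E'
def traycheck(d,p):
    c,s=np.cos(p[2]),np.sin(p[2]); m=cv2.inRange(cv2.cvtColor(d["frame"],cv2.COLOR_BGR2HSV),(80,120,30),(95,255,255))
    R=np.zeros_like(m); poly=np.array([proj(d,[p[0]+c*a-s*b,p[1]+s*a+c*b,z]) for a,b,z in((-.105,-.09,.025),(-.105,.09,.025),(.105,.09,.025),(.105,-.09,.025))])
    print("model corners",poly.round(0).tolist())
    n,l,st,ce=cv2.connectedComponentsWithStats(m)
    for i in range(1,n):
        if st[i][4]>400:
            k=cv2.convexHull(np.argwhere(l==i)[:,::-1].astype(np.int32)); print(st[i], cv2.approxPolyDP(k,4,True)[:,0].tolist())
E
python3 - <<'E'
from h import *
traycheck(load("w9"),(.571,.008,.065))
E
```

```text
model corners [[135.0, 26.0], [298.0, 26.0], [291.0, 206.0], [154.0, 205.0]]
[  138    31   160   178 23463] [[296, 31], [292, 183], [203, 208], [159, 208], [138, 33]]
```

Request:
carry_out(deltas=[0, 0, -10, 0, 10, 0, 0, -20, 0, 10, 0, 0, -25, 0, 10, 0, 0, -25, 0, 10, 0, 0, -20, 0, 10, 0, 0, -8, 0, 10, 0, 0, -5, 0, 10, 0, 0, -3, 0, 10, 0, 0, -3, 0, 10, 0, 0, -3, 0, 10, 0, 0, 0, 0, 10, 0, 0, 0, 0, 10])

```text
clock: 18.95
position: [0.6195, 0.0553, 0.1022]
eef_rot: [0.0, -0.033, 0.999, 0.0]
force: [-0.1, -0.6, -2.3]
grip_width: 0.247
gripper_force: 79.4
```

Request:
carry_out(deltas=[0, 0, -2, 0, 10, 0, 0, -2, 0, 10, 0, 0, -2, 0, 10, 0, 0, -2, 0, 10, 0, 0, -2, 0, 10, 0, 0, -2, 0, 10, 0, 0, 0, 0, 10])

```text
clock: 19.65
position: [0.6191, 0.0553, 0.0895]
eef_rot: [-0.0, -0.033, 0.999, -0.0]
force: [-0.4, -0.2, -1.8]
grip_width: 0.25
gripper_force: 79.4
```

```bash
python3 - <<'E'
from h import *
p=robot.get_obs()["position"];print(p,robot.get_obs()["force"])
snap("wrist","w10");d=load("w10"); blobs(d,[.03,.034])
E
```

```text
[0.61914678 0.0552778  0.0894891 ] [-0.3866731  -0.16392262 -1.84372925]
y [252.1 194.8] [221 174  66  33 844] [array([0.6144, 0.0516]), array([0.6131, 0.0516])]
b [451.7 302.7] [ 395  268  101   83 3587] [array([0.7054, 0.2399]), array([0.7026, 0.2365])]
r [505.6  69.9] [494  35  18  68 660] [array([0.5094, 0.2257]), array([0.51  , 0.2226])]
r [ 19.6 346.5] [   0  324   52   43 1260] [array([ 0.7826, -0.1628]), array([ 0.7784, -0.159 ])]
```

Request:
carry_out(deltas=[0, 0, -1.5, 0, 10, 0, 0, 0, 0, 10, -5, -0.3, 0, 0, 10, -7, -0.5, 0, 0, 10, -7, -0.5, 0, 0, 10, -7, -0.4, 0, 0, 10, -7, -0.5, 0, 0, 10, -7, -0.4, 0, 0, 10, -6, -0.4, 0, 0, 10, 0, 0, 0, 0, 10])

```text
clock: 20.7
position: [0.5725, 0.0523, 0.0886]
eef_rot: [-0.0, -0.033, 0.999, -0.0]
force: [-0.0, 0.3, -1.9]
grip_width: 0.248
gripper_force: 79.4
```

```bash
python3 - <<'E'
from h import *
p=robot.get_obs()["position"];print(p,robot.get_obs()["force"])
snap("wrist","w11");d=load("w11"); blobs(d,[.03,.034])
E
```

```text
[0.57248448 0.0522672  0.08856697] [-0.01648106  0.27871214 -1.93289036]
b [453.2 328.3] [ 412  308   73   54 1412] [array([0.6861, 0.245 ]), array([0.6827, 0.2415])]
r [498.4 150.3] [ 478  106   34   85 1946] [array([0.5192, 0.2348]), array([0.5188, 0.2314])]
r [  7.7 367.7] [  0 356  24  26 338] [array([ 0.7623, -0.1813]), array([ 0.7576, -0.1773])]
```

Request:
carry_out(deltas=[0, 0, 20, 0, 10, 0, 0, 40, 0, 10, 0, 0, 40, 0, 10, 0, 0, 40, 0, 10, 0, 0, 31.5, 0, 10, -24, 30, 0, -0.03, 10, -24, 30, 0, -0.03, 10, -24, 30, 0, -0.03, 10, -24, 30, 0, -0.03, 10, -24, 30, 0, -0.03, 10, -24, 30, 0, -0.03, 10, -24, 30, 0, -0.015, 10, -24, 30, 0, 0, 10, -24, 27, 0, 0, 10, 0, 0, 0, 0, 10, 0, 0, 0, 0, 10])

```text
clock: 22.35
position: [0.3571, 0.32, 0.2599]
eef_rot: [0.0, 0.064, 0.998, -0.0]
force: [0.8, 0.1, -2.0]
grip_width: 0.25
gripper_force: 79.3
```

```bash
python3 - <<'E'
from h import *
p=robot.get_obs()["position"];print(p,yaw())
snap("top","t12"); d=load("t12"); blobs(d,[.034,.086],60); print(tray("t12"))
snap("wrist","w12"); print("wrist"); blobs(load("w12"),[.086])
E
```

```text
[0.35707171 0.31997407 0.2599365 ] -0.12769402880650738
y [268.4 159.1] [261 152  16  16 200] [array([0.6205, 0.0533]), array([0.6084, 0.0541])]
y [162.8 203.8] [148 185  25  34 268] [array([0.4708, 0.3905]), array([0.4653, 0.3765])]
y [281.1 269.5] [257 254  50  33 348] [array([0.2701, 0.0108]), array([0.2734, 0.0135])]
b [211.1 129.1] [199 117  25  25 165] [array([0.7201, 0.2428]), array([0.7036, 0.2353])]
b [183.6 222.3] [175 214  18  18 262] [array([0.4124, 0.3211]), array([0.4095, 0.3102])]
r [339.  109.5] [327 102  25  16 167] [array([ 0.7897, -0.1776]), array([ 0.7702, -0.1666])]
r [218.2 191. ] [210 183  18  17 246] [array([0.5143, 0.2135]), array([0.5068, 0.2073])]
(array([0.57152469, 0.00932285]), np.float64(0.058393295296948367), array([0.20430076, 0.17730653]))
wrist
y [ 55.4 117.7] [   0   78   88   88 1307] [array([0.2699, 0.1036])]
y [329.7 215.2] [312 210  34  15 286] [array([0.4269, 0.4026])]
b [255.8 199.7] [235 191  43  16 529] [array([0.395 , 0.3142])]
r [183.7 278.8] [171 270  30  20 381] [array([0.4932, 0.2043])]
```

Request:
carry_out(deltas=[0, -0.9, -30, 0, 10, 0, 0, -35, 0, 10, 0, 0, -30, 0, 10, 0, 0, -15, 0, 10, 0, 0, -7.5, 0, 10, 0, 0, 0, 0, 10, 0, 0, 0, 0, 10])

```text
clock: 23.15
position: [0.3581, 0.3184, 0.1433]
eef_rot: [0.0, 0.065, 0.998, 0.0]
force: [0.6, -0.6, -1.5]
grip_width: 0.243
gripper_force: 79.5
```

Request:
carry_out(deltas=[8, -1, 0, 0, 10, 8, -1.1, 0, 0, 10, 8, -1, 0, 0, 10, 9, -1.2, 0, 0, 10, 9, -1.2, 0, 0, 10, 9, -1.2, 0, 0, 10, 0, 0, 0, 0, 10, 0, 0, 0, 0, 10])

```text
clock: 23.95
position: [0.4084, 0.3116, 0.1422]
eef_rot: [-0.0, 0.065, 0.998, -0.0]
force: [-0.1, 0.3, -1.7]
grip_width: 0.252
gripper_force: 79.5
```

```bash
python3 - <<'E'
from h import *
p=robot.get_obs()["position"];print(p,yaw(),p[0]*.9916-p[1]*.1296,p[0]*.1296+p[1]*.9916,robot.get_obs()["force"])
snap("wrist","w13"); blobs(load("w13"),[.086]); print("yellow ref"); blobs(load("w7"),[.086])
for n in("w7","w13"):
    d=load(n); m=cv2.inRange(cv2.cvtColor(d["frame"],cv2.COLOR_BGR2HSV),(8,120,120),(19,255,255)); m=cv2.morphologyEx(m,cv2.MORPH_OPEN,np.ones((5,5)))
    _,l,st,ce=cv2.connectedComponentsWithStats(m); print([s.tolist() for s in st[1:] if s[4]>150])
E
```

```text
[0.40841224 0.31155191 0.14215117] -0.13030384368714287 0.3646044483614045 0.36186510413666223 [-0.07108839  0.25175212 -1.72305471]
y [ 5.4 88.8] [  0  66  16  39 327] [array([0.3006, 0.145 ])]
y [362.6 211.6] [323 202  69  21 374] [array([0.4277, 0.396 ])]
b [257.  191.3] [ 224  172   67   35 1894] [array([0.3996, 0.3135])]
yellow ref
y [64.1 65.7] [   0    0  106  133 2497] [array([0.2794, 0.1036])]
y [254.1 190.8] [223 173  67  34 592] [array([0.3868, 0.2229])]
y [432.2 212. ] [422 203  30  20 273] [array([0.4231, 0.3633])]
b [367.5 204.6] [ 332  172   72   65 3662] [array([0.4101, 0.3116])]
r [257.6 333.5] [227 316  61  30 689] [array([0.5253, 0.2078])]
r [505.3 363.2] [497 349  15  32 348] [array([0.5914, 0.4415])]
[[204, 207, 107, 35, 3103], [240, 245, 33, 6, 193], [238, 255, 36, 7, 238], [229, 266, 55, 64, 3213]]
[[204, 207, 107, 36, 2987], [240, 245, 33, 6, 193], [238, 255, 36, 7, 235], [229, 266, 55, 65, 3270]]
```

Request:
carry_out(deltas=[0, 0, 4, 0, 10, 0, 0, 4, 0, 10, 0, 0, 4, 0, 10, 0, 0, 4, 0, 10, 0, 0, 4, 0, 10, 0, 0, 5, 0, 10, 0, 0, 5, 0, 10, 0, 0, 5, 0, 10, 0, 0, 5, 0, 10, 0, 0, 10, 0, 10, 0, 0, 15, 0, 10, 0, 0, 15, 0, 10, 0, 0, 5, 0, 10, 0, 0, 0, 0, 10])

```text
clock: 25.4
position: [0.4088, 0.3121, 0.2284]
eef_rot: [0.001, 0.065, 0.998, 0.001]
force: [0.6, 1.2, -1.5]
grip_width: 0.246
gripper_force: 79.5
```

```bash
python3 - <<'E'
from h import *
p=robot.get_obs()["position"];print(p,yaw(),robot.get_obs()["force"])
snap("wrist","w14"); blobs(load("w14"),[p[2]-.0756+.012]); snap("top","t14"); print(tray("t14")); blobs(load("t14"),[.034],60)
E
```

```text
[0.40878859 0.31206212 0.22843452] -0.1298445470347911 [ 0.59015726  1.15327757 -1.48724238]
y [38.5 71.4] [   0   25   68   95 1548] [array([0.2919, 0.1683])]
y [332.8 184.2] [307 178  51  16 205] [array([0.4043, 0.3756])]
b [257.  190.9] [ 225  171   65   36 1896] [array([0.402 , 0.3137])]
b [245.4 338.7] [226 332  39  15 404] [array([0.5497, 0.2834])]
r [180.7 265.9] [ 159  246   46   43 1421] [array([0.4625, 0.2376])]
(array([0.57172286, 0.00973227]), np.float64(0.06310809877562296), array([0.20422647, 0.17706067]))
y [268.3 159.2] [261 152  16  16 201] [array([0.6204, 0.0534])]
y [166.7 191.7] [158 185  15  20 116] [array([0.5102, 0.38  ])]
y [281.1 269.3] [257 254  51  33 355] [array([0.2706, 0.0108])]
b [211.1 129.1] [199 117  25  25 164] [array([0.7201, 0.2428])]
b [176.8 227.2] [171 224  13   7  61] [array([0.3966, 0.3423])]
r [339.  109.6] [326 102  26  16 168] [array([ 0.7897, -0.1776])]
r [218.1 191. ] [210 183  18  17 243] [array([0.5143, 0.2139])]
```

Request:
carry_out(deltas=[5, -8, 0, 0, 10, 9, -14, 0, 0, 10, 12.6, -20, 0, 0.013, 10, 12.6, -20, 0, 0.013, 10, 12.6, -20, 0, 0.013, 10, 12.6, -20, 0, 0.013, 10, 12.6, -20, 0, 0.013, 10, 12.6, -20, 0, 0.013, 10, 12.6, -20, 0, 0.013, 10, 12.6, -20, 0, 0.013, 10, 12.6, -20, 0, 0.013, 10, 12.6, -20, 0, 0.013, 10, 12.6, -20, 0, 0.013, 10, 12.6, -20, 0, 0.013, 10, 12.6, -20, 0, 0.013, 10, 12.6, -20, 0, 0.013, 10, 12.6, -20, 0, 0.013, 10, 9, -14, 0, 0, 10, 5, -8, 0, 0, 10, 0, 0, 0, 0, 10])

```text
clock: 27.5
position: [0.6255, -0.0333, 0.2267]
eef_rot: [-0.001, -0.032, 0.999, 0.0]
force: [-0.3, -0.2, -2.5]
grip_width: 0.248
gripper_force: 79.5
```

```bash
python3 - <<'E'
from h import *
p=robot.get_obs()["position"];print(p,yaw())
snap("wrist","w15"); d=load("w15"); blobs(d,[.034,p[2]-.0756+.012]); traycheck(d,(.571,.008,.065))
E
```

```text
[ 0.62551535 -0.03329624  0.22665343] 0.06359260420424473
y [321.6 171. ] [304 148  43  42 842] [array([0.6261, 0.0487]), array([0.5985, 0.0175])]
b [256.8 191.1] [ 225  171   64   36 1865] [array([ 0.6575, -0.0304]), array([ 0.6186, -0.0332])]
b [448.  245.7] [ 413  216   70   60 2043] [array([0.7179, 0.2333]), array([0.6573, 0.1358])]
r [498.   78.8] [ 479   47   33   59 1465] [array([0.5063, 0.2351]), array([0.5217, 0.137 ])]
r [ 60.6 251.6] [ 45 238  32  28 633] [array([ 0.761 , -0.2923]), array([ 0.6849, -0.2011])]
r [146.  270.8] [119 254  61  36 890] [array([ 0.7836, -0.1773]), array([ 0.6994, -0.1273])]
model corners [[215.0, 26.0], [377.0, 26.0], [358.0, 204.0], [222.0, 204.0]]
[  218    31   159   176 21598] [[376, 31], [358, 205], [309, 206], [225, 184], [218, 33]]
```

Request:
carry_out(deltas=[0, 0, -10, 0, 10, 0, 0, -20, 0, 10, 0, 0, -25, 0, 10, 0, 0, -25, 0, 10, 0, 0, -20, 0, 10, 0, 0, -10, 0, 10, 0, 0, -7, 0, 10, 0, 0, -3, 0, 10, 0, 0, -3, 0, 10, 0, 0, -2, 0, 10, 0, 0, 0, 0, 10, 0, 0, -2, 0, 10, 0, 0, -2, 0, 10, 0, 0, -2, 0, 10, 0, 0, -2, 0, 10, 0, 0, -2, 0, 10, 0, 0, -2, 0, 10, 0, 0, -1, 0, 10, 0, 0, 0, 0, 10])

```text
clock: 29.45
position: [0.6252, -0.0323, 0.0892]
eef_rot: [-0.0, -0.033, 0.999, 0.0]
force: [-0.0, 0.6, -0.8]
grip_width: 0.248
gripper_force: 79.5
```

```bash
python3 - <<'E'
from h import *
p=robot.get_obs()["position"];print(p,yaw(),robot.get_obs()["force"])
snap("wrist","w16"); d=load("w16"); blobs(d,[.034])
E
```

```text
[ 0.62522636 -0.03226749  0.0891794 ] 0.06520128909340794 [-0.04814438  0.58590777 -0.75072256]
y [351.3 207.6] [ 328  173   68   63 1358] [array([0.6246, 0.0442])]
b [256.9 191.7] [ 225  173   65   34 1821] [array([ 0.6163, -0.0323])]
b [497.  309.6] [ 478  272   34   80 1670] [array([0.713 , 0.1915])]
r [ 67.5 330. ] [ 54 319  31  26 367] [array([ 0.7617, -0.1985])]
```

Request:
carry_out(deltas=[0, 0, -1, 0, 10, -5, -0.3, 0, 0, 10, -7, -0.5, 0, 0, 10, -7, -0.5, 0, 0, 10, -7, -0.4, 0, 0, 10, -7, -0.5, 0, 0, 10, -7, -0.4, 0, 0, 10, -6, -0.4, 0, 0, 10, 0, 0, 0, 0, 10, 0, 0, 10, 0, 10, 0, 0, 30, 0, 10, 0, 0, 40, 0, 10, 0, 0, 40, 0, 10, 0, 0, 30, 0, 10, 0, 0, 22, 0, 10, 0, 0, 0, 0, 10])

```text
clock: 31.1
position: [0.581, -0.0353, 0.2646]
eef_rot: [0.003, -0.033, 0.999, -0.0]
force: [1.1, -0.3, -1.4]
grip_width: 0.245
gripper_force: 79.6
```

Request:
carry_out(deltas=[-13, 26, 0, -0.02, 10, -13, 28, 0, -0.025, 10, -13, 28, 0, -0.025, 10, -13, 28, 0, -0.025, 10, -13, 28, 0, -0.025, 10, -13, 28, 0, -0.025, 10, -13, 28, 0, -0.025, 10, -13, 28, 0, -0.025, 10, -13, 28, 0, 0, 10, -8, 1, 0, 0, 10, 0, 0, 0, 0, 10, 0, 0, 0, 0, 10])

```text
clock: 32.3
position: [0.4544, 0.2152, 0.2599]
eef_rot: [-0.0, 0.065, 0.998, -0.0]
force: [-0.5, -0.6, -1.2]
grip_width: 0.248
gripper_force: 79.5
```

```bash
python3 - <<'E'
from h import *
p=robot.get_obs()["position"];print(p,yaw(),p[0]*.9916-p[1]*.1296,p[0]*.1296+p[1]*.9916)
snap("wrist","w17"); d=load("w17"); blobs(d,[.086]); snap("top","t17"); print(tray("t17")); blobs(load("t17"),[.034],60)
E
```

```text
[0.45438544 0.21515309 0.25987175] -0.13003107421657978 0.42268476009910533 0.27223416157596075
y [91.2 52.2] [   0    0  143   85 1163] [array([0.3068, 0.059 ])]
y [393.1 199.8] [371 196  47   7 224] [array([0.5133, 0.3761])]
y [168.2 273.5] [151 264  35  25 203] [array([0.5792, 0.081 ])]
b [115.4 287.7] [ 98 273  37  32 859] [array([0.5916, 0.0055])]
r [256.8 200.7] [236 192  43  17 534] [array([0.4931, 0.2108])]
r [436.8 221.9] [422 210  30  25 560] [array([0.5497, 0.4305])]
(array([0.571665  , 0.00890193]), np.float64(0.058238851963677174), array([0.20408744, 0.17905152]))
y [268.3 159.2] [261 152  16  16 201] [array([0.6204, 0.0534])]
y [281.2 269.6] [257 254  51  33 350] [array([0.2698, 0.0104])]
b [211.1 129.1] [199 117  25  25 164] [array([0.72  , 0.2426])]
b [294.5 158. ] [287 151  16  15 190] [array([ 0.6252, -0.0313])]
r [338.8 109.5] [326 102  26  16 168] [array([ 0.7898, -0.1772])]
r [219.5 188.7] [212 183  16  13 153] [array([0.5217, 0.2096])]
```

Request:
carry_out(deltas=[0, 0, -30, 0, 10, 0, 0, -35, 0, 10, 0, 0, -30, 0, 10, 0, 0, -15, 0, 10, 0, 0, -7.5, 0, 10, 0, 0, 0, 0, 10, 0, 0, 0, 0, 10, 8, -1, 0, 0, 10, 8, -1.1, 0, 0, 10, 8, -1, 0, 0, 10, 9, -1.2, 0, 0, 10, 9, -1.2, 0, 0, 10, 9, -1.1, 0, 0, 10, 0, 0, 0, 0, 10, 0, 0, 0, 0, 10])

```text
clock: 33.9
position: [0.5054, 0.209, 0.1426]
eef_rot: [-0.0, 0.065, 0.998, -0.0]
force: [-0.5, -0.2, -0.9]
grip_width: 0.251
gripper_force: 79.6
```

```bash
python3 - <<'E'
from h import *
p=robot.get_obs()["position"];print(p,yaw(),p[0]*.9916-p[1]*.1296,p[0]*.1296+p[1]*.9916,robot.get_obs()["force"])
snap("wrist","w18"); d=load("w18"); blobs(d,[.086])
E
```

```text
[0.50535517 0.20899401 0.14259052] -0.13012895100005872 0.4740245651817033 0.27273248939448025 [-0.54497799 -0.16726334 -0.94319293]
y [445.3 107.7] [441  84  20  51 191] [array([0.4513, 0.3549])]
y [444.3 186.8] [427 182  40  10 289] [array([0.5121, 0.358 ])]
y [125.8 287.6] [109 279  40  28 275] [array([0.5702, 0.0842])]
b [ 62.9 311.3] [  37  290   51   43 1782] [array([0.5873, 0.0207])]
b [281.8 333.6] [275 320  13  23 188] [array([0.6378, 0.2161])]
r [256.4 192.4] [ 223  173   68   35 1883] [array([0.4976, 0.2102])]
```

Request:
carry_out(deltas=[0, 0, 4, 0, 10, 0, 0, 4, 0, 10, 0, 0, 4, 0, 10, 0, 0, 4, 0, 10, 0, 0, 4, 0, 10, 0, 0, 5, 0, 10, 0, 0, 5, 0, 10, 0, 0, 5, 0, 10, 0, 0, 5, 0, 10, 0, 0, 10, 0, 10, 0, 0, 15, 0, 10, 0, 0, 15, 0, 10, 0, 0, 5, 0, 10, 0, 0, 0, 0, 10])

```text
clock: 35.35
position: [0.5058, 0.2093, 0.229]
eef_rot: [0.001, 0.065, 0.998, 0.0]
force: [0.4, 0.8, -1.3]
grip_width: 0.246
gripper_force: 79.5
```

```bash
python3 - <<'E'
from h import *
p=robot.get_obs()["position"];print(p,yaw(),robot.get_obs()["force"])
snap("wrist","w19"); blobs(load("w19"),[p[2]-.0756+.012]); snap("top","t19"); print(tray("t19")); blobs(load("t19"),[.034],60)
E
```

```text
[0.50582967 0.20934873 0.22895043] -0.1297890005324902 [ 0.38713341  0.75322927 -1.25961247]
y [41.2 16.2] [  0   0  95  37 779] [array([0.3554, 0.0798])]
y [410.2 164.6] [385 160  54   9 267] [array([0.4931, 0.3347])]
y [156.6 258.2] [138 243  39  35 282] [array([0.5493, 0.1152])]
b [ 99.7 269.8] [  80  253   40   35 1091] [array([0.5542, 0.0621])]
r [468.1 179.5] [450 165  37  29 828] [array([0.5115, 0.3815])]
r [253.4 192. ] [ 221  172   65   36 1901] [array([0.4997, 0.208 ])]
r [ 26.1 358.4] [ 16 351  24  18 229] [array([ 0.6429, -0.04  ])]
(array([0.57166573, 0.0090344 ]), np.float64(0.06294288624631061), array([0.2044561 , 0.17846108]))
y [268.4 159.2] [261 152  16  16 201] [array([0.6204, 0.0532])]
y [156.5 214.4] [148 211  18   8 103] [array([0.4365, 0.4094])]
y [287.7 267.8] [258 254  49  32 268] [array([ 0.2756, -0.0096])]
b [217.1 128.5] [207 117  17  25  95] [array([0.7224, 0.2232])]
b [294.4 157.9] [287 151  16  15 187] [array([ 0.6255, -0.0311])]
r [338.9 109.5] [326 102  26  16 168] [array([ 0.7898, -0.1774])]
```

Request:
carry_out(deltas=[1, -8, 0, 0, 10, 2, -14, 0, 0.015, 10, 4, -20, 0, 0.025, 10, 4, -20, 0, 0.025, 10, 4, -20, 0, 0.025, 10, 4, -20, 0, 0.025, 10, 4, -20, 0, 0.025, 10, 4, -20, 0, 0.025, 10, 4, -20, 0, 0.02, 10, 2, -19, 0, 0.01, 10, 1, -14, 0, 0, 10, 1, -8, 0, 0, 10, 0, 0, 0, 0, 10, 0, 0, 0, 0, 10])

```text
clock: 36.85
position: [0.5402, 0.0064, 0.2278]
eef_rot: [-0.0, -0.033, 0.999, 0.0]
force: [-0.7, 0.4, -2.1]
grip_width: 0.244
gripper_force: 79.5
```

```bash
python3 - <<'E'
from h import *
p=robot.get_obs()["position"];print(p,yaw())
snap("wrist","w20"); d=load("w20"); blobs(d,[.034,p[2]-.0756+.012]); traycheck(d,(.571,.008,.065))
E
```

```text
[0.54020594 0.00636667 0.22776797] 0.06506053691435953
b [411.  288.7] [ 376  267   62   53 1288] [array([0.7038, 0.2391]), array([0.6171, 0.1532])]
r [253.4 192. ] [ 221  172   65   36 1894] [array([0.5743, 0.005 ]), array([0.5343, 0.0037])]
r [104.5 307.5] [ 97 301  18  16 157] [array([ 0.7651, -0.2012]), array([ 0.6563, -0.1281])]
r [ 35.2 317.5] [ 20 304  31  27 606] [array([ 0.7896, -0.3054]), array([ 0.6719, -0.1947])]
model corners [[181.0, 104.0], [331.0, 104.0], [319.0, 259.0], [192.0, 259.0]]
[  184   108   147   154 12413] [[329, 108], [320, 260], [196, 261], [184, 110]]
```

Request:
carry_out(deltas=[0, 0, -10, 0, 10, 0, 0, -20, 0, 10, 0, 0, -25, 0, 10, 0, 0, -25, 0, 10, 0, 0, -20, 0, 10, 0, 0, -10, 0, 10, 0, 0, -7, 0, 10, 0, 0, -3, 0, 10, 0, 0, -3, 0, 10, 0, 0, -2, 0, 10, 0, 0, 0, 0, 10, 0, 0, -2, 0, 10, 0, 0, -2, 0, 10, 0, 0, -2, 0, 10, 0, 0, -2, 0, 10, 0, 0, -2, 0, 10, 0, 0, -2, 0, 10, 0, 0, -2, 0, 10, 0, 0, 0, 0, 10])

```text
clock: 38.8
position: [0.5401, 0.0061, 0.0885]
eef_rot: [-0.0, -0.033, 0.999, 0.0]
force: [0.5, 0.1, -1.4]
grip_width: 0.246
gripper_force: 79.5
```

Request:
carry_out(deltas=[0, 0, 0, 0, 10, -5, -0.3, 0, 0, 10, -7, -0.5, 0, 0, 10, -7, -0.5, 0, 0, 10, -7, -0.4, 0, 0, 10, -7, -0.5, 0, 0, 10, -7, -0.4, 0, 0, 10, -6, -0.4, 0, 0, 10, 0, 0, 0, 0, 10])

```text
clock: 39.7
position: [0.4935, 0.0031, 0.089]
eef_rot: [-0.0, -0.033, 0.999, 0.0]
force: [-0.7, 0.5, -1.3]
grip_width: 0.249
gripper_force: 79.5
```

```bash
python3 - <<'E'
from h import *
p=robot.get_obs()["position"];print(p,robot.get_obs()["force"])
snap("wrist","w21"); d=load("w21"); blobs(d,[.034])
E
```

```text
[0.4934516  0.00307443 0.08897039] [-0.70760338  0.49893461 -1.32848768]
y [280.8 332.4] [272 317  15  25 194] [array([0.6193, 0.0343])]
b [230.6 332.5] [225 317  15  26 236] [array([ 0.6226, -0.0122])]
```

Request:
carry_out(deltas=[0, 0, 10, 0, 10, 0, 0, 30, 0, 10, 0, 0, 40, 0, 10, 0, 0, 40, 0, 10, 0, 0, 30, 0, 10, 0, 0, 20, 0, 10, -8, -20, 0, 0, 10, -8, -30, 0, 0, 10, -8, -30, 0, 0, 10, -8, -30, 0, 0, 10, -8, -30, 0, 0, 10, 0, 0, 0, 0, 10, 0, 0, 0, 0, 10])

```text
clock: 41.05
position: [0.4545, -0.1375, 0.2595]
eef_rot: [0.0, -0.032, 0.999, 0.0]
force: [-0.6, 0.7, -2.2]
grip_width: 0.249
gripper_force: 79.5
```

```bash
python3 - <<'E'
from h import *
np.set_printoptions(precision=4,suppress=True)
p=robot.get_obs()["position"];print(p)
snap("top","t22"); d=load("t22"); blobs(d,[.034],60); print(tray("t22"))
d0=load("top0"); A=d["frame"].astype(int); 
# dark stand: pixels dark/grey (low saturation) around the stand, in t8 (puller absent) versus now
for n in("t8","t17","t22"):
    f=load(n)["frame"]; hsv=cv2.cvtColor(f,cv2.COLOR_BGR2HSV); m=cv2.inRange(hsv,(0,0,0),(180,90,130)); r=np.zeros_like(m); r[170:250,340:425]=m[170:250,340:425]
    k,l,st,ce=cv2.connectedComponentsWithStats(r); print(n,[(st[i].tolist(),ce[i].round(1).tolist()) for i in range(1,k) if st[i][4]>200])
w=snap("wrist","w22")
E
```

```text
[ 0.4545 -0.1375  0.2595]
y [268.4 159.2] [261 152  16  16 199] [array([0.6204, 0.0532])]
y [162.8 204. ] [148 185  25  34 271] [array([0.47  , 0.3907])]
y [280.9 269.6] [257 254  51  33 348] [array([0.2698, 0.0113])]
b [211.1 129.1] [199 117  25  25 164] [array([0.72  , 0.2426])]
b [294.6 157.9] [287 151  16  15 188] [array([ 0.6253, -0.0315])]
r [338.8 109.5] [326 102  26  16 169] [array([ 0.7899, -0.1772])]
r [283.6 183.3] [276 176  16  16 198] [array([0.5416, 0.0038])]
(array([0.5716, 0.0088]), np.float64(0.060509750461619216), array([0.204 , 0.1785]))
t8 [([361, 194, 43, 33, 1203], [381.9, 209.4])]
t17 [([362, 193, 42, 33, 1180], [382.2, 209.3])]
t22 [([340, 170, 85, 80, 5741], [388.2, 208.7])]
```

```bash
python3 - <<'E'
from h import *
np.set_printoptions(precision=4,suppress=True)
d=load("w22"); f=d["frame"]; hsv=cv2.cvtColor(f,cv2.COLOR_BGR2HSV)
def model(d,p):
    c,s=np.cos(p[2]),np.sin(p[2]); return np.array([proj(d,[p[0]+c*a-s*b,p[1]+s*a+c*b,z]) for a,b,z in((-.05,-.06,.005),(-.05,.06,.005),(.05,.06,.005),(.05,-.06,.005),(-.0215,-.0425,.075),(-.0215,.0425,.075),(.0215,.0425,.075),(.0215,-.0425,.075))])
M=model(d,(.463,-.3135,.076)); print(M.round(0).tolist())
m=cv2.inRange(hsv,(0,0,0),(180,80,140)); x0,y0=M.min(0)-45; x1,y1=M.max(0)+45
x0,y0=max(0,int(x0)),max(0,int(y0)); r=np.zeros_like(m); r[y0:int(y1),x0:int(x1)]=m[y0:int(y1),x0:int(x1)]
k,l,st,ce=cv2.connectedComponentsWithStats(r)
for i in range(1,k):
    if st[i][4]>150:
        h=cv2.convexHull(np.argwhere(l==i)[:,::-1].astype(np.int32)); print(st[i],cv2.approxPolyDP(h,3,True)[:,0].tolist())
E
```

```text
[[85.0, 120.0], [172.0, 119.0], [178.0, 188.0], [98.0, 189.0], [72.0, 148.0], [143.0, 147.0], [148.0, 182.0], [79.0, 182.0]]
[  83   90  107   72 6696] [[189, 160], [110, 161], [90, 151], [83, 113], [98, 91], [183, 90]]
[205 186  18  25 206] [[205, 210], [218, 186], [222, 207]]
```

The stand has been knocked aside (its outline shifted about (+12,-29) px), so I refit its pose.

```bash
python3 - <<'E'
from h import *
np.set_printoptions(precision=4,suppress=True)
d=load("w22")
px=np.array([[98,91],[183,90],[189,160],[110,161]]); P=[[-.05,-.06,.005],[-.05,.06,.005],[.05,.06,.005],[.05,-.06,.005]]
print(fit(d,P[:3],px[:3],[.42,-.3,.07]))
print(fit(d,P,px,[.42,-.3,.07]))
print(fit(d,P[:3]+[[-.0215,-.0425,.075],[.0215,-.0425,.075]],np.vstack([px[:3],[[83,113],[90,151]]]),[.42,-.3,.07]))
print("reference w4, same method:")
d=load("w4"); hsv=cv2.cvtColor(d["frame"],cv2.COLOR_BGR2HSV); m=cv2.inRange(hsv,(0,0,0),(180,80,140)); r=np.zeros_like(m); r[125:215,205:315]=m[125:215,205:315]
k,l,st,ce=cv2.connectedComponentsWithStats(r); i=1+np.argmax(st[1:,4]); h=cv2.convexHull(np.argwhere(l==i)[:,::-1].astype(np.int32)); print(st[i],cv2.approxPolyDP(h,3,True)[:,0].tolist())
E
```

```text
(array([ 0.4238, -0.2966,  0.0798]), array([[-3.2131, -0.2264],
       [ 0.5093, -0.5734],
       [ 0.6375,  2.529 ]]))
(array([ 0.4227, -0.2949,  0.0862]), array([[-2.1951, -0.6453],
       [ 1.5135, -1.5939],
       [ 2.0132,  1.6408],
       [-1.4222,  2.3145]]))
(array([ 0.4229, -0.2962,  0.0757]), array([[-2.844 , -1.0532],
       [ 0.9818, -1.0157],
       [ 0.7973,  2.1507],
       [-0.0402,  0.8028],
       [-0.267 ,  0.0513]]))
reference w4, same method:
[ 220  135   78   63 3340] [[297, 136], [295, 196], [223, 197], [220, 137]]
```

Request:
carry_out(deltas=[7, -30, 0, 0.003, 10, 7, -33, 0, 0.003, 10, 7, -33, 0, 0.003, 10, 7, -33, 0, 0.003, 10, 7.5, -30, 0, 0, 10, 0, 0, 0, 0, 10, 0, 0, 0, 0, 10])

```text
clock: 41.85
position: [0.4903, -0.2954, 0.2583]
eef_rot: [-0.0, -0.039, 0.999, 0.001]
force: [0.0, 1.3, -0.8]
grip_width: 0.243
gripper_force: 79.5
```

```bash
cat >> h.py <<'E'
def stand(n,g):
    d=load(n); f=d["frame"]; hsv=cv2.cvtColor(f,cv2.COLOR_BGR2HSV); m=cv2.inRange(hsv,(0,0,0),(180,80,140))
    c,s=np.cos(g[2]),np.sin(g[2]); Q=np.array([proj(d,[g[0]+c*a-s*b,g[1]+s*a+c*b,z]) for a,b,z in((-.05,-.06,.005),(-.05,.06,.005),(.05,.06,.005),(.05,-.06,.005),(-.0215,-.0425,.075),(-.0215,.0425,.075),(.0215,.0425,.075),(.0215,-.0425,.075))])
    print("model",Q.round(0).tolist()); x0,y0=np.maximum(Q.min(0)-30,0).astype(int); x1,y1=(Q.max(0)+30).astype(int)
    r=np.zeros_like(m); r[y0:y1,x0:x1]=m[y0:y1,x0:x1]
    k,l,st,ce=cv2.connectedComponentsWithStats(r)
    for i in range(1,k):
        if st[i][4]>300: h=cv2.convexHull(np.argwhere(l==i)[:,::-1].astype(np.int32)); print(st[i],cv2.approxPolyDP(h,2.5,True)[:,0].tolist())
    v=hsv[...,2]; a=Q[:4].mean(0).astype(int); return d,v
E
python3 - <<'E'
from h import *
print(robot.get_obs()["position"],yaw())
snap("wrist","w23"); d,v=stand("w23",(.423,-.296,.077))
# brightness scans through pocket centre at rim height
c=proj(d,[.423,-.296,.075]).round().astype(int); print(c)
print("row",v[c[1],c[0]-60:c[0]+60:2].tolist()); print("col",v[max(0,c[1]-50):c[1]+50:2,c[0]].tolist())
E
```

```text
[ 0.49026236 -0.29538679  0.25834005] 0.07752336967646167
model [[214.0, 70.0], [305.0, 70.0], [301.0, 146.0], [217.0, 146.0], [222.0, 90.0], [298.0, 91.0], [296.0, 130.0], [224.0, 130.0]]
[ 215   70   90   75 6419] [[303, 70], [301, 143], [219, 144], [215, 71]]
[260 110]
row [167, 169, 168, 172, 175, 174, 178, 178, 139, 75, 72, 41, 36, 22, 18, 48, 92, 94, 91, 93, 93, 91, 90, 90, 90, 92, 77, 56, 56, 57, 55, 57, 56, 54, 55, 57, 55, 57, 57, 57, 55, 57, 55, 55, 54, 25, 9, 12, 26, 40, 70, 104, 204, 232, 240, 240, 240, 239, 238, 239]
col [237, 236, 234, 239, 244, 150, 112, 110, 111, 110, 112, 111, 110, 105, 59, 38, 20, 45, 57, 57, 57, 56, 59, 57, 60, 55, 56, 64, 68, 70, 72, 62, 21, 18, 40, 32, 54, 80, 93, 93, 91, 88, 108, 235, 243, 242, 238, 235, 244, 249]
```

```bash
python3 - <<'E'
from h import *
np.set_printoptions(precision=4,suppress=True)
P=[[-.05,-.06,.005],[-.05,.06,.005],[.05,.06,.005],[.05,-.06,.005]]
print(fit(load("w23"),P,np.array([[215,70],[304,70],[301.5,144.5],[218,145]]),[.42,-.3,.07]))
print(fit(load("w4"),P[:2],np.array([[220,137],[298,135.5]]),[.46,-.3,.07]))
for x in(.459,.463,.468): stand("w4",(x,-.3135,.076))
E
```

```text
(array([ 0.4228, -0.2957,  0.0824]), array([[-0.7866, -0.3526],
       [ 1.0883, -0.7371],
       [ 0.3329,  0.8108],
       [-0.4943,  0.6516]]))
(array([ 0.468 , -0.3125,  0.0887]), array([[-0.6114,  0.0292],
       [ 0.61  ,  0.0127]]))
model [[219.0, 130.0], [299.0, 130.0], [297.0, 193.0], [222.0, 194.0], [227.0, 158.0], [292.0, 157.0], [291.0, 189.0], [228.0, 189.0]]
[ 220  135   78   63 3340] [[297, 136], [295, 196], [223, 197], [220, 137]]
model [[219.0, 133.0], [299.0, 133.0], [296.0, 196.0], [222.0, 196.0], [227.0, 161.0], [292.0, 160.0], [291.0, 192.0], [228.0, 192.0]]
[ 220  135   78   63 3340] [[297, 136], [295, 196], [223, 197], [220, 137]]
model [[219.0, 137.0], [298.0, 136.0], [296.0, 199.0], [222.0, 199.0], [227.0, 164.0], [292.0, 164.0], [291.0, 195.0], [228.0, 195.0]]
[ 220  135   78   63 3340] [[297, 136], [295, 196], [223, 197], [220, 137]]
```

Request:
carry_out(deltas=[-23, -0.6, 0, 0.003, 10, -23, -0.5, 0, 0, 10, -23.3, -0.5, 0, 0, 10, 0, 0, 0, 0, 10, 0, 0, -30, 0, 10, 0, 0, -30, 0, 10, 0, 0, -20, 0, 10, 0, 0, -10, 0, 10, 0, 0, 0, 0, 10, 0, 0, 0, 0, 10])

```text
clock: 42.9
position: [0.4212, -0.2973, 0.1699]
eef_rot: [0.001, -0.04, 0.999, -0.0]
force: [0.5, 0.3, -1.1]
grip_width: 0.245
gripper_force: 79.7
```

```bash
python3 - <<'E'
from h import *
print(robot.get_obs()["position"],yaw())
snap("scene","s24"); snap("wrist","w24"); d,v=stand("w24",(.4228,-.2957,.08))
# hooks / bar position vs pocket rim in the picture
f=d["frame"]; m=cv2.inRange(cv2.cvtColor(f,cv2.COLOR_BGR2HSV),(8,120,100),(19,255,255)); m=cv2.morphologyEx(m,cv2.MORPH_OPEN,np.ones((5,5)))
_,l,st,ce=cv2.connectedComponentsWithStats(m); print([s.tolist() for s in st[1:] if 150<s[4]<9000])
E
```

```text
[ 0.4211617  -0.29726741  0.16989162] 0.08101900289205499
model [[204.0, 128.0], [312.0, 128.0], [307.0, 213.0], [208.0, 213.0], [211.0, 167.0], [305.0, 167.0], [303.0, 212.0], [213.0, 211.0]]
[ 205  129  107   82 7771] [[311, 130], [309, 210], [205, 210], [205, 129]]
[[204, 208, 106, 35, 3032], [241, 245, 32, 6, 189], [239, 255, 36, 7, 234], [229, 266, 55, 65, 3300]]
```

Request:
carry_out(deltas=[0, 0, -10, 0, 10, 0, 0, -8, 0, 10, 0, 0, -8, 0, 10, 0, 0, -8, 0, 10, 0, 0, 0, 0, 10])

```text
clock: 43.5
position: [0.4197, -0.297, 0.1332]
eef_rot: [-0.001, -0.04, 0.999, 0.001]
force: [0.5, 0.6, -1.8]
grip_width: 0.248
gripper_force: 79.7
```

Request:
carry_out(deltas=[0, 0, -10, 0, 10, 0, 0, -10, 0, 10, 0, 0, -10, 0, 10, 0, 0, -10, 0, 10, 0, 0, -8, 0, 10, 0, 0, 0, 0, 10])

```text
clock: 44.1
position: [0.4198, -0.2969, 0.0853]
eef_rot: [-0.001, -0.04, 0.999, 0.001]
force: [-0.3, 0.8, -1.2]
grip_width: 0.242
gripper_force: 79.7
```

Request:
carry_out(deltas=[0, 0, -2, 0, 10, 0, 0, -2, 0, 10, 0, 0, -2, 0, 10, 0, 0, 0, 0, 10])

```text
clock: 44.5
position: [0.4205, -0.2975, 0.0808]
eef_rot: [0.0, -0.04, 0.999, -0.0]
force: [-0.4, 0.2, -1.6]
grip_width: 0.245
gripper_force: 79.8
```

Request:
carry_out(deltas=[0, 0, -1, 0, 10, 0, 0, 0, 0, 10])

```text
clock: 44.7
position: [0.4208, -0.2975, 0.0807]
eef_rot: [0.0, -0.04, 0.999, -0.0]
force: [-0.3, 1.2, 3.5]
grip_width: 0.25
gripper_force: 80.3
```

Request:
carry_out(deltas=[0, 0, -0.7, 0, 10, 0, 0, 0, 0, 10])

```text
clock: 44.9
position: [0.4208, -0.2975, 0.0807]
eef_rot: [0.001, -0.04, 0.999, -0.0]
force: [-2.5, 2.3, 8.7]
grip_width: 0.25
gripper_force: 81.1
```

Request:
carry_out(deltas=[0, 0, 1.2, 0, 10, 0, 0, 0, 0, 30, 0, 0, 0, 0, 45, 0, 0, 0, 0, 60, 0, 0, 0, 0, 60, 0, 0, 15, 0, 60, 0, 0, 30, 0, 60, 0, 0, 40, 0, 60, 0, 0, 40, 0, 60, 0, 0, 40, 0, 60, 0, 0, 30, 0, 60, -20, 0, 0, 0, 60, 0, 0, 0, 0, 60])

```text
clock: 46.2
position: [0.3998, -0.2977, 0.2768]
eef_rot: [0.001, -0.04, 0.999, -0.001]
force: [0.7, -0.2, -0.5]
grip_width: 0.601
gripper_force: 0.0
```

```bash
python3 - <<'E'
from h import *
np.set_printoptions(precision=4,suppress=True)
print(robot.get_obs()["position"],robot.get_obs()["grip_width"])
snap("wrist","w25"); d,v=stand("w25",(.4228,-.2957,.08))
f=d["frame"]; m=cv2.inRange(cv2.cvtColor(f,cv2.COLOR_BGR2HSV),(8,150,100),(14,255,255)); m=cv2.morphologyEx(m,cv2.MORPH_OPEN,np.ones((3,3)))
_,l,st,ce=cv2.connectedComponentsWithStats(m)
for i in range(1,_):
    if st[i][4]>60: print(st[i],ce[i].round(1))
for z,b in((.153,0),(.07,-.035),(.07,.035)): print("expected",proj(d,[.4225-.08*b,-.2965+b,z]).round(1))
snap("top","t25"); blobs(load("t25"),[.034],30); print(tray("t25"))
a=load("t4"); 
for k in np.arange(0,1.01,.25):
    t=k-.5; X=[.4772+.9916*.08*np.sin(t),.3951-.1296*.08*np.sin(t),.082+.08*np.cos(t)]; print(k,proj(a,X).round(1))
for n in("t4","t12","t22","t25"):
    b=load(n); hsv=cv2.cvtColor(b["frame"],cv2.COLOR_BGR2HSV)[170:220,140:165]; m=cv2.inRange(hsv,(0,130,50),(8,255,255))|cv2.inRange(hsv,(172,130,50),(180,255,255)); q=np.argwhere(m>0); print(n,len(q),q.mean(0)[::-1]+[140,170] if len(q) else None)
E
```

```text
[ 0.3998 -0.2977  0.2768] 0.601197210474757
model [[216.0, 137.0], [297.0, 137.0], [295.0, 201.0], [219.0, 201.0], [223.0, 166.0], [290.0, 166.0], [289.0, 198.0], [224.0, 198.0]]
[ 217  137   80   63 3558] [[296, 138], [294, 199], [220, 199], [217, 138]]
[229 171  54  18 751] [255.5 178.9]
[245 188  22  20 402] [255.4 197.6]
[ 79 216  10  15  78] [ 84.  223.4]
[  0 254  11  22  91] [  4.6 263.8]
[  0 262  45  59 950] [ 24.5 290.5]
expected [255.9 201.3]
expected [229.3 180.7]
expected [282.8 180.7]
y [268.4 159.3] [261 152  16  16 203] [array([0.6201, 0.0532])]
y [162.8 203.9] [148 185  25  34 273] [array([0.4705, 0.3908])]
y [281.  269.4] [257 254  50  33 349] [array([0.2704, 0.0112])]
b [450.6  98.9] [446  95  10   9  49] [array([ 0.8282, -0.5427])]
b [211.  129.1] [199 117  25  25 164] [array([0.72  , 0.2431])]
b [294.5 158. ] [287 151  16  15 191] [array([ 0.6251, -0.0314])]
r [338.9 109.6] [326 102  26  16 167] [array([ 0.7897, -0.1774])]
r [362.7 125.5] [359 122   9   8  53] [array([ 0.7359, -0.2537])]
r [283.6 183.3] [276 176  16  16 200] [array([0.5416, 0.0038])]
r [153.4 184.9] [150 182   8   7  40] [array([0.5318, 0.4245])]
(array([0.5717, 0.0086]), np.float64(0.05823837377907015), array([0.2041, 0.1784]))
0.0 [148.3 210.2]
0.25 [148.7 203.6]
0.5 [149.7 196.7]
0.75 [151.2 190.1]
1.0 [153.1 184.2]
t4 49 [153.5102 184.6735]
t12 50 [153.46 184.74]
t22 49 [153.5102 184.6735]
t25 49 [153.5102 184.6735]
```

```bash
python3 -c "
from h import *
print(robot.hand_in())"
```

```text
the job is handed in; nothing more can be done
None
```

The job is done and handed in: the isolator is off, the yellow, blue and red caps stand dome up in the teal tray (green was absent), and the puller is upright in its stand, which had been knocked about 4 cm aside during the run; the one caveat is that the fingers pressed the lever against its stop with about 42 N at the wrist.

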